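# Put the paint markers away in the drawer

## Task

Put the paint markers away: pull the upper drawer of the small wooden cabinet out to its stop, take every marker out of the wooden holder and lay it flat inside that drawer, then push the drawer fully shut. Leave the lower drawer closed and do not shove the other things on the table about.

Things in the scene. Friction and masses are not known exactly. Their poses are not given: they have to be found in the camera images.
- cabinet_drawer0 (a joint): Upper drawer of the cabinet: 0 fully shut, grows as it is pulled out towards the robot, stop at 0.2136 m. It may start up to 30 mm open. Slides with about 1 N of friction and stays where it is left. (The cabinet is fixed, wooden, 300 mm deep, 280 mm wide, 160 mm high, two dark drawer fronts one above the other.)
- cabinet_drawer1 (a joint): Lower drawer of the same cabinet: 0 shut. Leave it shut.
- cabinet_drawer0_handle (a point): Middle of the upper drawer's handle bar: a level steel bar, 11 mm thick, 120 mm long, along this point's y axis, 35 mm in front of the drawer front (about 29 mm free behind the bar), 38 mm below the cabinet's top, 122 mm above the table. Moves with the drawer. Its x axis points into the cabinet, so the drawer opens along -x; z up.
- drawer_floor (a point): Middle of the front edge of the upper drawer's inner floor, at the foot of the front panel; moves with the drawer, axes as the handle's, 90 mm above the table. Inside, the drawer runs 255 mm from here along x, is 238 mm wide (y), 48 mm deep; the front panel rises 58 mm above this floor. At the stop the first 207 mm is clear of the cabinet, the rest lies under its top, which is 70 mm above this floor.
- holder: Fixed block of light wood, 55 mm (x) by 225 mm (y) by 65 mm high, origin at the centre of its underside, z up. Four square wells 21 mm wide and 55 mm deep in a row along its y axis, at y = -90, -30, +30 and +90 mm; each holds one marker standing on end, or nothing.
- marker0_mid (a point): Centre (half-way along) of the paint marker with a red cap; absent in some runs. White round barrel 16 mm thick, 150 mm long over all; the top 45 mm is the red cap, 17 mm thick, with a clip that stands 4 mm proud on one side and keeps it from rolling. The z axis runs along the marker from its flat foot to the cap. 30 to 65 g. It stands loosely in a well, cap up, and may lean a few degrees; 95 mm of it shows above the holder.
- marker1_mid (a point): Centre (half-way along) of the paint marker with a blue cap; absent in some runs. White round barrel 16 mm thick, 150 mm long over all; the top 45 mm is the blue cap, 17 mm thick, with a clip that stands 4 mm proud on one side and keeps it from rolling. The z axis runs along the marker from its flat foot to the cap. 30 to 65 g. It stands loosely in a well, cap up, and may lean a few degrees; 95 mm of it shows above the holder.
- marker2_mid (a point): Centre (half-way along) of the paint marker with a yellow cap; absent in some runs. White round barrel 16 mm thick, 150 mm long over all; the top 45 mm is the yellow cap, 17 mm thick, with a clip that stands 4 mm proud on one side and keeps it from rolling. The z axis runs along the marker from its flat foot to the cap. 30 to 65 g. It stands loosely in a well, cap up, and may lean a few degrees; 95 mm of it shows above the holder.
- marker3_mid (a point): Centre (half-way along) of the paint marker with a green cap; absent in some runs. White round barrel 16 mm thick, 150 mm long over all; the top 45 mm is the green cap, 17 mm thick, with a clip that stands 4 mm proud on one side and keeps it from rolling. The z axis runs along the marker from its flat foot to the cap. 30 to 65 g. It stands loosely in a well, cap up, and may lean a few degrees; 95 mm of it shows above the holder.
- cup: Bystander: clear plastic cup, 72 mm wide, 55 mm high; origin under its centre.
- jar: Bystander: small blue jar with a black cap, 42 mm wide, 50 mm high; origin under its centre.
- scraper: Bystander: scraper lying flat, wooden handle and steel blade, 235 mm long along its x axis (handle to -110 mm, blade to +125 mm), up to 48 mm wide and 16 mm high.
- oilbar: Bystander: stub of a blue oil bar in a brown sleeve, 105 mm long along x, 24 mm thick.
- cap: Bystander: white screw cap, 32 mm wide, 20 mm high.
- tin: Bystander: green tin, 60 mm wide, 50 mm high; origin under its centre.

How it is judged:
By the outcome, as a careful person would: the job done as asked, in the order asked, and still so for the second after the job is handed in, with the robot touching nothing.
Of marker0, marker1, marker2, marker3 only 2 to 4 are there at a start; the rules pass over those that are not, and their reading is None.
At some moment in a run one of marker0, marker1, marker2, marker3 may be knocked a few centimetres aside while the robot is not near it.
Once in a run the grip may slacken for a moment while it holds something.
It also fails if it takes over 210 s, if anything falls off the work surface, if the arm or the gripper's body presses on something with over 40 N, if the wrist force passes 120 N, or if a joint passes its speed limit or range.

## Robot

A 6-joint arm with a two-finger parallel gripper is mounted at the origin on the work surface. World frame = base frame: x ahead of the robot, y to its left, z up, the work surface at z = 0. Lengths are in m, angles in rad, forces in N, time in s.
With the tool pointing down it reaches from about 0.425 to 0.95 m from the base axis. Payload 3.5 kg.
Tool frame: the origin (TCP) lies where the fingers leave the gripper's body, on its centre line; the fingertips stand 73 mm ahead of it and the grasp point (between the pads) lies 54 mm ahead of it (r.grasp_offset is the distance from the TCP to the grasp point, in m); z points along the fingers, y is the direction in which the jaws open and shut (so a half turn about z gives the same grasp; the last joint's range is limited). The gripper opens to 85 mm and grips with 20 to 120 N. Pads are 22 mm wide; open, the fingers measure 114 mm over their backs; the gripper's body (76 mm by 85 mm) begins 54 mm behind the grasp point. The pads swing forward as they close: fully open they stand 13 mm farther back than shut.
Start: joints at [-1.398, 0.286, 1.577, -0, 1.279, -0.15], TCP at [0.214, -0.64, 0.304] pointing down, gripper open.
Joint ranges: [-2.77, 2.77], [-0.9, 2.22], [0.21, 2.48], [-1.53, 4.67], [0.24, 2.81], [-2.84, 2.84]. Speed limits (rad/s): [2.79, 2.79, 3.14, 3.14, 3.14, 3.14].

## Interface

Orientations are given as a unit quaternion [x, y, z, w].
In Python, from bench import r gives the robot as it stands.
- The arm moves only by the tool move_arm, never from a script. Its arguments are lists of equal length, an entry for each row: "delta_pos": the shift along the tool's x, y, z in mm, a list of three; "twist": the turn, a rotation vector about the tool's x, y, z in rad, a list of three; "claw": the gripper's target within -1 to 1 (fully open at 1, half-way at 0, shut at -1). A call has 1 to 8 rows; each row shifts and turns the commanded pose from where the row before left it, along the tool's axes as they then stand; what a row does not reach is not made up. A row lasts 1/12 s, in which the tool goes at most 41.7 mm and 7.16 degrees, less where a joint would pass 70% of its speed; a pose out of reach is approached as far as the arm can. A call is refused whole if a number of a shift passes 41.7 or a number of a turn 0.125, either way. A call with a gripper value outside its range is refused whole. The fingers move at their own pace and stop on an object; "grip_force" is the grip in N (left out, the last holds). Time passes only in rows, so rows that do not move let the fingers close. It gives the time, the measured TCP pose, the force and the opening at its end, in the units of the state.
- r.get_state(): the state, without advancing time (a new reading comes with each control period).
- r.capture(name): name is "scene" or "top" or "wrist"; returns (picture, depth): 400x640x3 uint8, blue, green, red; 400x640 float32, m along the optical axis (not along the pixel's ray), 0 where there is no reading.
- r.camera_params(name): a dict with "vfov" (degrees; the focal length in pixels is half the picture's height over the tangent of half this angle, whatever the lens; pixels are square), "cx", "cy" (the principal point, pixels), "R" (3x3) and "t" (3): a world point X has camera coordinates R X + t. Camera axes: x right, y down, z forward; pixel columns grow to the right and rows downward; lengths in m; the calibration is good to about 2 mm. A picture is of the moment at which its call begins: read the wrist's pose just before it. camera_params takes no time and is no camera call; for the wrist camera it gives the pose at the moment of the call.
- r.hand_in(): hands the job in, once; it reports no verdict.
The state is a dict: "time_s": time; "joints": joint angles; "qvel": joint speeds; "tau": joint torques, N m; "tool_pos": TCP position; "orientation": TCP orientation; "wrist_force": force on the tool from outside, world axes, zero at the start; "moment": the same for the moment, N m; "finger_gap": finger opening in m.
Only numpy, scipy, OpenCV 4.12 (cv2) and the standard library are available. Lean on these libraries where they do the work, as an engineer would, in place of code of your own. Each camera call takes 0.05 s, during which the arm holds its last target. There are 200 camera calls.

## Working session

There is one attempt and no reset: what is moved stays moved. The work goes in short steps, Python scripts to look and compute and a tool call to move; the robot and the scene stay as the last step left them, time stands still between calls to the robot, and variables do not carry over. Pictures are saved under pics/ and viewed, about 12 in all and at most 16, crops included, and the job is handed in when it is done.

Besides the shell and the picture viewer there is one more tool, called after ">>>" in YAML: its name, and indented under it one key for each argument. move_arm: Moves the arm, as the interface text tells. Its arguments: {"type":"object","properties":{"delta_pos":{"type":"array"},"twist":{"type":"array"},"claw":{"type":"array"},"grip_force":{"type":"number"}},"required":["delta_pos","twist","claw"]}

```bash
ls; mkdir -p pics
cat > h.py <<'E'
import numpy as np, cv2
from bench import r
from scipy.spatial.transform import Rotation as Rot
def cam(name):
    p=r.camera_params(name); p['R']=np.array(p['R']); p['t']=np.array(p['t'])
    img,d=r.capture(name); p['f']=200/np.tan(np.radians(p['vfov'])/2); return img,d,p
def cloud(d,p):
    v,u=np.mgrid[0:400,0:640]
    c=np.stack([(u-p['cx'])*d/p['f'],(v-p['cy'])*d/p['f'],d],-1)
    w=(c-p['t'])@p['R']; w[d<=0]=np.nan; return w
def st():
    s=r.get_state(); R=Rot.from_quat(s['orientation']).as_matrix()
    print('t',round(s['time_s'],2),'pos',np.round(s['tool_pos'],4),'R',np.round(R,3).tolist(),'q',np.round(s['joints'],2),'F',np.round(s['wrist_force'],1),'gap',round(s['finger_gap'],4)); return s,R
E
python3 - <<'E'
from h import *
st()
for n in ('scene','top'):
    i,d,p=cam(n); cv2.imwrite(f'pics/{n}0.png',i); w=cloud(d,p); np.save(f'{n}0.npy',w)
    print(n,{k:np.round(v,3).tolist() for k,v in p.items()})
E
```

```text
pics
t 0.0 pos [ 0.2141 -0.6396  0.3025] R [[0.948, 0.317, -0.0], [0.317, -0.948, 0.002], [0.0, -0.002, -1.0]] q [-1.4   0.29  1.58 -0.    1.28 -0.15] F [ 0.3 -0.2  0.2] gap 0.0859
scene {'vfov': 42.899, 'cx': 319.719, 'cy': 202.378, 'R': [[0.036, 0.999, 0.016], [0.794, -0.019, -0.608], [-0.607, 0.035, -0.794]], 't': [-0.08, -0.385, 1.788], 'f': 509.046}
top {'vfov': 57.41, 'cx': 328.863, 'cy': 195.295, 'R': [[0.026, -1.0, 0.015], [-0.996, -0.027, -0.08], [0.08, -0.013, -0.997]], 't': [0.035, 0.557, 1.21], 'f': 365.228}
```

View pics/scene0.png

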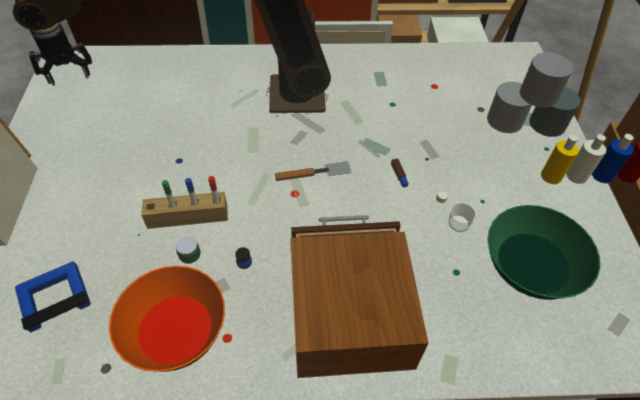

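View pics/top0.png

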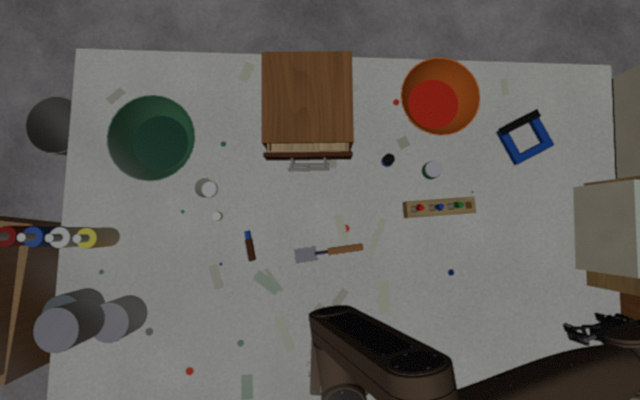

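The views show red, blue and green markers standing in the holder (top view px (420,207), (439,207), (459,205)). The well at the right end is empty and there is no yellow marker. The upper drawer is slightly open, with its handle at about px (309,165). Next I measure these positions.

```bash
cat >> h.py <<'E'
def masks(img):
    hsv=cv2.cvtColor(img,cv2.COLOR_BGR2HSV); H,S,V=[hsv[...,k].astype(int) for k in range(3)]
    g=(S>120)&(V>50)
    return dict(red=g&((H<6)|(H>172)),blue=g&(H>105)&(H<130),green=g&(H>45)&(H<85))
E
python3 - <<'E'
from h import *
for n in ('scene','top'):
    i=cv2.imread(f'pics/{n}0.png'); w=np.load(f'{n}0.npy')
    print(n)
    for c,m in masks(i).items():
        m=m&(w[...,2]>.09)&(w[...,2]<.19)&(w[...,1]<-.1)&(w[...,1]>-.55)&(w[...,0]>.4)
        P=w[m]
        if len(P): print(c,len(P),np.round(np.median(P,0),4),np.round(P.min(0),4),np.round(P.max(0),4))
    # holder top
    m=(abs(w[...,2]-.065)<.006)&(w[...,1]<-.1)&(w[...,1]>-.6)&(w[...,0]>.4)&(w[...,0]<.8)
    P=w[m][:,:2]; 
    lab=m.astype(np.uint8); k,L,s,ce=cv2.connectedComponentsWithStats(lab); b=1+np.argmax(s[1:,4])
    P=w[L==b]; print('holder',len(P),np.median(P[:,2]),cv2.minAreaRect(P[:,:2].astype(np.float32)*1000))
    m=(abs(w[...,2]-.16)<.006)&(w[...,0]>.4)
    k,L,s,ce=cv2.connectedComponentsWithStats(m.astype(np.uint8)); b=1+np.argmax(s[1:,4])
    P=w[L==b]; R=cv2.minAreaRect(P[:,:2].astype(np.float32)*1000);print('cab top',len(P),np.median(P[:,2]),R,cv2.boxPoints(R).round(0).tolist())
    # handle
    c0=np.array(R[0])/1000
    m=(abs(w[...,2]-.122)<.012)&(w[...,0]>c0[0]-.30)&(w[...,0]<c0[0]-.155)&(abs(w[...,1]-c0[1])<.15)
    P=w[m]; 
    for a in np.arange(-.24,-.14,.006):
        Q=P[(P[:,0]-c0[0]>=a)&(P[:,0]-c0[0]<a+.006)]
        if len(Q): print(round(a,3),len(Q),Q.mean(0).round(4),Q[:,1].min().round(3),Q[:,1].max().round(3))
E
```

```text
scene
red 73 [ 0.5258 -0.2256  0.1466] [ 0.5081 -0.2354  0.1184] [ 0.5351 -0.2206  0.1632]
blue 51 [ 0.5297 -0.2853  0.1528] [ 0.5184 -0.2936  0.1199] [ 0.536  -0.2814  0.1644]
green 29 [ 0.5359 -0.3428  0.1561] [ 0.5283 -0.3503  0.1304] [ 0.5433 -0.3385  0.1629]
holder 1089 0.0627190256394763 ((528.8423461914062, -318.884033203125), (61.60274124145508, 226.0428924560547), 5.0970988273620605)
cab top 13930 0.15839316680765048 ((849.8798217773438, 124.24833679199219), (288.2641296386719, 280.6581726074219), 2.1580843925476074) [[701.0, 259.0], [711.0, -21.0], [999.0, -11.0], [989.0, 270.0]]
-0.228 16 [0.6261 0.1476 0.1222] 0.087 0.18
-0.222 88 [0.6316 0.1272 0.1238] 0.05 0.18
-0.216 101 [0.6365 0.1033 0.1234] 0.05 0.174
-0.21 20 [0.6424 0.1074 0.1229] 0.053 0.168
-0.204 6 [0.6482 0.1003 0.1232] 0.062 0.171
-0.198 2 [0.6533 0.0637 0.1244] 0.063 0.065
-0.18 9 [0.6748 0.2361 0.1286] 0.159 0.253
-0.174 30 [0.6795 0.1813 0.1312] 0.089 0.252
-0.168 103 [0.6852 0.1136 0.1301] -0.019 0.239
-0.162 59 [0.6898 0.0495 0.1314] 0.001 0.123
top
red 33 [ 0.5168 -0.221   0.1594] [ 0.5106 -0.2316  0.12
[... 366 characters left out ...]
3 ((847.2251586914062, 127.57550048828125), (287.8713073730469, 279.5719909667969), 2.2801551818847656) [[698.0, 262.0], [709.0, -18.0], [997.0, -6.0], [985.0, 273.0]]
-0.228 31 [0.6237 0.1363 0.1269] 0.084 0.183
-0.222 85 [0.6279 0.118  0.1281] 0.056 0.183
-0.216 26 [0.6336 0.0951 0.1263] 0.056 0.175
-0.21 12 [0.6401 0.1201 0.1252] 0.066 0.175
-0.204 12 [0.6462 0.1202 0.1262] 0.066 0.175
-0.198 12 [0.6526 0.1204 0.1253] 0.066 0.175
-0.192 43 [0.6592 0.1903 0.1235] 0.066 0.255
-0.186 66 [0.6647 0.0843 0.1218] 0.003 0.188
-0.18 21 [0.6679 0.0071 0.1214] -0.015 0.035
-0.174 1 [0.679  0.2366 0.1338] 0.237 0.237
-0.168 2 [0.683  0.1755 0.1307] 0.11 0.241
-0.162 2 [0.687  0.2402 0.1324] 0.24 0.24
```

```bash
cat >> h.py <<'E'
def plan(p_t,R_t,n,p0=None,R0=None):
    """n identical rows (mm, rad) taking the pose to target; prints rounded row"""
    if p0 is None:
        s=r.get_state(); p0=np.array(s['tool_pos']); R0=Rot.from_quat(s['orientation']).as_matrix()
    w=Rot.from_matrix(R0.T@R_t).as_rotvec()/n
    A=np.zeros((3,3)); M=R0.copy()
    for k in range(n): A+=M; M=M@Rot.from_rotvec(w).as_matrix()
    v=np.linalg.solve(A,np.asarray(p_t)-p0)*1000
    print(n,'rows  shift',np.round(v,1).tolist(),'twist',np.round(w,4).tolist(), '' if abs(v).max()<41 and abs(w).max()<.12 else 'TOO BIG')
def toolR(z,y):
    z=np.array(z,float); z/=np.linalg.norm(z); y=np.array(y,float); y-=z*(y@z); y/=np.linalg.norm(y)
    return np.stack([np.cross(y,z),y,z],1)
E
python3 - <<'E'
from h import *
print([a for a in dir(r) if not a.startswith('_')], r.grasp_offset)
s,R=st()
# above handle: jaws across x (yaw 2.2deg)
a=np.radians(2.2); x=np.array([np.cos(a),np.sin(a),0]); h=np.array([.6315,.119,.122])
for sg in (1,-1):
    Rt=toolR([0,0,-1],sg*x); print('turn',Rot.from_matrix(R.T@Rt).as_rotvec())
E
```

```text
['PlanningError', 'camera_params', 'capture', 'get_state', 'grasp_offset', 'hand_in'] 0.0539
t 0.1 pos [ 0.2141 -0.6397  0.3027] R [[0.948, 0.317, -0.0], [0.317, -0.948, 0.002], [0.0, -0.002, -1.0]] q [-1.4   0.29  1.58 -0.    1.28 -0.15] F [-0.5 -0.5 -0.2] gap 0.0854
turn [-0.00156763 -0.00156202 -1.28637096]
turn [-1.68846903e-03  1.69453108e-03  1.85522047e+00]
```

Run:
```python
from h import *
a=np.radians(2.2); x=np.array([np.cos(a),np.sin(a),0])
plan([.6315,.119,.290],toolR([0,0,-1],x),24)
```

```text
24 rows  shift [38.4, -5.0, 0.5] twist [-0.0001, -0.0001, -0.0536]
```

>>> move_arm:
  delta_pos:
    - [38.4, -5, 0.5]
    - [38.4, -5, 0.5]
    - [38.4, -5, 0.5]
    - [38.4, -5, 0.5]
    - [38.4, -5, 0.5]
    - [38.4, -5, 0.5]
    - [38.4, -5, 0.5]
    - [38.4, -5, 0.5]
  twist:
    - [0, 0, -0.0536]
    - [0, 0, -0.0536]
    - [0, 0, -0.0536]
    - [0, 0, -0.0536]
    - [0, 0, -0.0536]
    - [0, 0, -0.0536]
    - [0, 0, -0.0536]
    - [0, 0, -0.0536]
  claw: [-0.25, -0.25, -0.25, -0.25, -0.25, -0.25, -0.25, -0.25]
  grip_force: 30

```text
time_s: 0.77
tool_pos: [0.462, -0.455, 0.2992]
orientation: [0.93, 0.368, -0.0, -0.0]
wrist_force: [0.3, -0.1, -0.5]
finger_gap: 0.032
```

>>> move_arm:
  delta_pos:
    - [38.4, -5, 0.5]
    - [38.4, -5, 0.5]
    - [38.4, -5, 0.5]
    - [38.4, -5, 0.5]
    - [38.4, -5, 0.5]
    - [38.4, -5, 0.5]
    - [38.4, -5, 0.5]
    - [38.4, -5, 0.5]
  twist:
    - [0, 0, -0.0536]
    - [0, 0, -0.0536]
    - [0, 0, -0.0536]
    - [0, 0, -0.0536]
    - [0, 0, -0.0536]
    - [0, 0, -0.0536]
    - [0, 0, -0.0536]
    - [0, 0, -0.0536]
  claw: [-0.25, -0.25, -0.25, -0.25, -0.25, -0.25, -0.25, -0.25]

```text
time_s: 1.43
tool_pos: [0.6092, -0.1851, 0.2953]
orientation: [0.83, 0.558, -0.0, -0.0]
wrist_force: [0.6, -1.5, 0.2]
finger_gap: 0.032
```

>>> move_arm:
  delta_pos:
    - [38.4, -5, 0.5]
    - [38.4, -5, 0.5]
    - [38.4, -5, 0.5]
    - [38.4, -5, 0.5]
    - [38.4, -5, 0.5]
    - [38.4, -5, 0.5]
    - [38.4, -5, 0.5]
    - [38.4, -5, 0.5]
  twist:
    - [0, 0, -0.0536]
    - [0, 0, -0.0536]
    - [0, 0, -0.0536]
    - [0, 0, -0.0536]
    - [0, 0, -0.0536]
    - [0, 0, -0.0536]
    - [0, 0, -0.0536]
    - [0, 0, -0.0536]
  claw: [-0.25, -0.25, -0.25, -0.25, -0.25, -0.25, -0.25, -0.25]

```text
time_s: 2.1
tool_pos: [0.6309, 0.1215, 0.2912]
orientation: [0.692, 0.721, -0.0, -0.0]
wrist_force: [0.5, -0.5, -0.1]
finger_gap: 0.0327
```

Run:
```python
from h import *
st()
i,d,p=cam('wrist'); cv2.imwrite('pics/w1.png',i); w=cloud(d,p); np.save('w1.npy',w)
print(p['R'].round(3).tolist(),(-p['R'].T@p['t']).round(3))
m=(abs(w[...,2]-.127)<.008)&(w[...,0]>.55)&(w[...,0]<.66)
P=w[m]; print(len(P))
for lo in np.arange(.04,.2,.02):
    Q=P[(P[:,1]>lo)&(P[:,1]<lo+.02)]
    if len(Q): print(lo.round(3),len(Q),np.percentile(Q,[2,50,98],axis=0).round(4).tolist())
```

```text
t 2.1 pos [0.6309 0.1215 0.2912] R [[-0.041, 0.999, -0.001], [0.999, 0.041, 0.0], [0.0, -0.001, -1.0]] q [ 0.03  0.23  1.67  0.    1.24 -0.01] F [ 0.5 -0.5 -0.1] gap 0.0327
[[0.999, 0.041, -0.001], [0.039, -0.951, 0.308], [0.011, -0.307, -0.952]] [0.628 0.201 0.361]
2725
0.04 70 [[0.6274, 0.0536, 0.1224], [0.6326, 0.0575, 0.1265], [0.6378, 0.06, 0.1278]]
0.06 505 [[0.627, 0.0609, 0.122], [0.6368, 0.069, 0.1258], [0.6588, 0.0793, 0.1281]]
0.08 283 [[0.6261, 0.0806, 0.1231], [0.6313, 0.0902, 0.1265], [0.6365, 0.0996, 0.1283]]
0.1 312 [[0.6246, 0.1003, 0.1228], [0.6304, 0.1105, 0.1266], [0.6356, 0.1197, 0.1282]]
0.12 340 [[0.624, 0.1205, 0.1228], [0.6293, 0.1302, 0.1265], [0.6346, 0.1397, 0.1281]]
0.14 356 [[0.6234, 0.1405, 0.1233], [0.6286, 0.1502, 0.1266], [0.6337, 0.1595, 0.1282]]
0.16 769 [[0.623, 0.1609, 0.1224], [0.6334, 0.1693, 0.1257], [0.659, 0.1792, 0.1281]]
0.18 33 [[0.6244, 0.1801, 0.1218], [0.6277, 0.1809, 0.1247], [0.6314, 0.1821, 0.1267]]
```

View pics/w1.png

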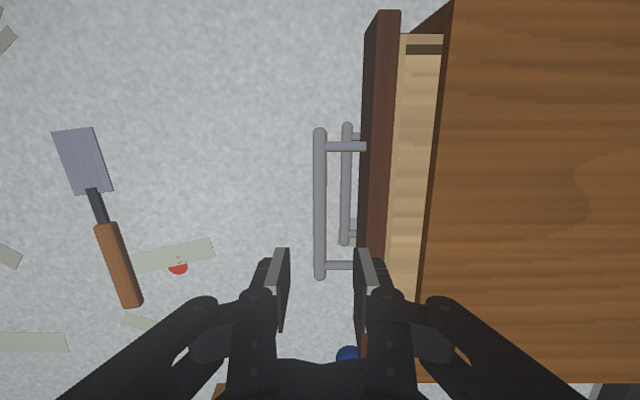

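The wrist view shows the bar at px (320,205), between the line of the fingers. It measures (0.630, 0.1175), about 2.4° yaw. I go down over it.

>>> move_arm:
  delta_pos:
    - [-0.7, -0.2, 19]
    - [-0.7, -0.2, 19]
    - [-0.7, -0.2, 19]
    - [-0.7, -0.2, 19]
    - [-0.7, -0.2, 19]
    - [-0.7, -0.2, 19.5]
  twist:
    - [0, 0, 0]
    - [0, 0, 0]
    - [0, 0, 0]
    - [0, 0, 0]
    - [0, 0, 0]
    - [0, 0, 0]
  claw: [-0.4, -0.4, -0.4, -0.4, -0.4, -0.4]

```text
time_s: 2.65
tool_pos: [0.6301, 0.1152, 0.1764]
orientation: [0.693, 0.72, 0.0, 0.0]
wrist_force: [-19.9, 1.7, 101.5]
finger_gap: 0.0253
```

>>> move_arm:
  delta_pos:
    - [0, 0, 0]
    - [0, 0, 0]
    - [0, 0, 0]
    - [0, 0, 0]
    - [0, 0, 0]
  twist:
    - [0, 0, 0]
    - [0, 0, 0]
    - [0, 0, 0]
    - [0, 0, 0]
    - [0, 0, 0]
  claw: [-1, -1, -1, -1, -1]

```text
time_s: 3.07
tool_pos: [0.6302, 0.1151, 0.1774]
orientation: [0.693, 0.721, -0.0, 0.0]
wrist_force: [0.6, -0.8, 0.7]
finger_gap: 0.0098
```

>>> move_arm:
  delta_pos:
    - [0, -20, 0]
    - [0, -20, 0]
    - [0, -20, 0]
    - [0, -20, 0]
    - [0, -20, 0]
    - [0, -20, 0]
    - [0, -20, 0]
    - [0, -20, 0]
  twist:
    - [0, 0, 0]
    - [0, 0, 0]
    - [0, 0, 0]
    - [0, 0, 0]
    - [0, 0, 0]
    - [0, 0, 0]
    - [0, 0, 0]
    - [0, 0, 0]
  claw: [-1, -1, -1, -1, -1, -1, -1, -1]

```text
time_s: 3.73
tool_pos: [0.4695, 0.1088, 0.1773]
orientation: [0.693, 0.721, -0.0, 0.001]
wrist_force: [1.5, -1.6, 1.1]
finger_gap: 0.0096
```

>>> move_arm:
  delta_pos:
    - [0, -8, 0]
    - [0, -6, 0]
    - [0, -4, 0]
    - [0, -3, 0]
  twist:
    - [0, 0, 0]
    - [0, 0, 0]
    - [0, 0, 0]
    - [0, 0, 0]
  claw: [-1, -1, -1, -1]

```text
time_s: 4.07
tool_pos: [0.4493, 0.1081, 0.1773]
orientation: [0.693, 0.721, -0.0, 0.0]
wrist_force: [1.5, -3.9, -0.9]
finger_gap: 0.0096
```

>>> move_arm:
  delta_pos:
    - [0, -3, 0]
    - [0, -2, 0]
  twist:
    - [0, 0, 0]
    - [0, 0, 0]
  claw: [-1, -1]

```text
time_s: 4.23
tool_pos: [0.4445, 0.1079, 0.1773]
orientation: [0.693, 0.721, -0.0, 0.0]
wrist_force: [1.5, -4.5, -0.6]
finger_gap: 0.0097
```

Run:
```python
from h import *
st()
i,d,p=cam('top'); w=cloud(d,p); np.save('top1.npy',w); cv2.imwrite('pics/top1.png',i[40:240,220:500])
```

```text
t 4.23 pos [0.4445 0.1079 0.1773] R [[-0.039, 0.999, -0.0], [0.999, 0.039, -0.001], [-0.001, -0.0, -1.0]] q [ 0.02 -0.05  2.2  -0.    1.   -0.02] F [ 1.5 -4.5 -0.6] gap 0.0097
```

>>> move_arm:
  delta_pos:
    - [0, -2.5, 0]
    - [0, -2.5, 0]
    - [0, -2, 0]
  twist:
    - [0, 0, 0]
    - [0, 0, 0]
    - [0, 0, 0]
  claw: [-1, -1, -1]

```text
time_s: 4.53
tool_pos: [0.4411, 0.1077, 0.1775]
orientation: [0.694, 0.72, 0.005, 0.005]
wrist_force: [21.6, -3.6, -17.7]
finger_gap: 0.0099
```

>>> move_arm:
  delta_pos:
    - [0, -1.5, 0]
    - [0, -1.5, 0]
  twist:
    - [0, 0, 0]
    - [0, 0, 0]
  claw: [-1, -1]

```text
time_s: 4.7
tool_pos: [0.4404, 0.1076, 0.1775]
orientation: [0.694, 0.72, 0.009, 0.008]
wrist_force: [31.4, -2.2, -27.1]
finger_gap: 0.0099
```

>>> move_arm:
  delta_pos:
    - [0, 3, 0]
    - [0, 2.5, 0]
    - [0, 0, 0]
    - [0, 0, 0]
    - [0, 0, 0]
  twist:
    - [0, 0, 0]
    - [0, 0, 0]
    - [0, 0, 0]
    - [0, 0, 0]
    - [0, 0, 0]
  claw: [-1, -1, -0.48, -0.48, -0.48]

```text
time_s: 5.12
tool_pos: [0.4396, 0.1086, 0.1773]
orientation: [0.694, 0.72, 0.0, -0.001]
wrist_force: [-0.6, 1.0, 0.3]
finger_gap: 0.0221
```

>>> move_arm:
  delta_pos:
    - [0, 0, -15]
    - [0, 0, -25]
    - [0, 0, -30]
    - [0, 0, -30]
    - [0, 0, -30]
    - [0, 0, -25]
  twist:
    - [0, 0, 0]
    - [0, 0, 0]
    - [0, 0, 0]
    - [0, 0, 0]
    - [0, 0, 0]
    - [0, 0, 0]
  claw: [-0.48, -0.48, -0.48, -0.48, -0.48, -0.48]

```text
time_s: 5.62
tool_pos: [0.4396, 0.1086, 0.3349]
orientation: [0.693, 0.721, 0.001, 0.0]
wrist_force: [0.3, 0.2, 0.6]
finger_gap: 0.0225
```

Run:
```python
from h import *
st()
i,d,p=cam('wrist'); cv2.imwrite('pics/w2.png',i); w=cloud(d,p); np.save('w2.npy',w)
i,d,p=cam('scene'); cv2.imwrite('pics/s2.png',i); w=cloud(d,p); np.save('s2.npy',w)
z=w[...,2]
m=(abs(z-.148)<.006)&(w[...,0]>.4)&(w[...,0]<.55)&(w[...,1]>-.05)&(w[...,1]<.28); P=w[m]
print('panel top',len(P),np.percentile(P,[2,50,98],axis=0).round(4).tolist())
m=(abs(z-.09)<.006)&(w[...,0]>.4)&(w[...,0]<.75)&(w[...,1]>-.05)&(w[...,1]<.28); P=w[m]
print('floor',len(P),cv2.minAreaRect(P[:,:2].astype(np.float32)*1000),np.percentile(P,[1,50,99],axis=0).round(4).tolist())
for c,m in masks(i).items():
    m=m&(z>.08)&(z<.19)&(w[...,1]<-.1)&(w[...,1]>-.55)&(w[...,0]>.4)
    P=w[m]
    if len(P): print(c,len(P),np.round(np.median(P,0),4))
```

```text
t 5.62 pos [0.4396 0.1086 0.3349] R [[-0.039, 0.999, 0.002], [0.999, 0.039, 0.001], [0.001, 0.002, -1.0]] q [ 0.02 -0.25  2.06  0.    1.33 -0.02] F [0.3 0.2 0.6] gap 0.0225
panel top 436 [[0.4769, -0.0206, 0.1421], [0.4889, 0.1053, 0.1448], [0.4996, 0.2372, 0.1497]]
floor 4186 ((578.1328125, 113.84786987304688), (173.98492431640625, 271.93255615234375), 2.1737842559814453) [[0.4963, -0.0033, 0.0842], [0.582, 0.1131, 0.088], [0.6601, 0.2316, 0.0945]]
red 72 [ 0.5243 -0.2258  0.1461]
blue 51 [ 0.5298 -0.2853  0.1497]
green 28 [ 0.5343 -0.3433  0.1564]
```

Run:
```python
from h import *
s,R=st()
ps=np.radians(30); d=np.array([np.cos(ps),np.sin(ps),0]); Z=np.array([0,0,1.])
Rd=toolR(-Z,np.cross(-Z,d))
p1=np.array([.55,-.17,.33]); p2=np.array([.35,-.43,.33])
Rm=R@Rot.from_rotvec(Rot.from_matrix(R.T@Rd).as_rotvec()*.5).as_matrix()
plan(p1,Rm,10); plan(p2,Rd,11,p1,Rm)
```

```text
t 5.72 pos [0.4414 0.1086 0.3382] R [[-0.039, 0.999, 0.01], [0.999, 0.039, 0.001], [0.001, 0.01, -1.0]] q [ 0.02 -0.25  2.06  0.    1.32 -0.02] F [0.6 0.3 0.1] gap 0.0222
10 rows  shift [-25.4, 16.5, 0.9] twist [0.0004, -0.0003, 0.0543] 
11 rows  shift [-30.0, 2.9, -0.0] twist [0.0004, -0.0003, 0.0494]
```

View pics/s2.png

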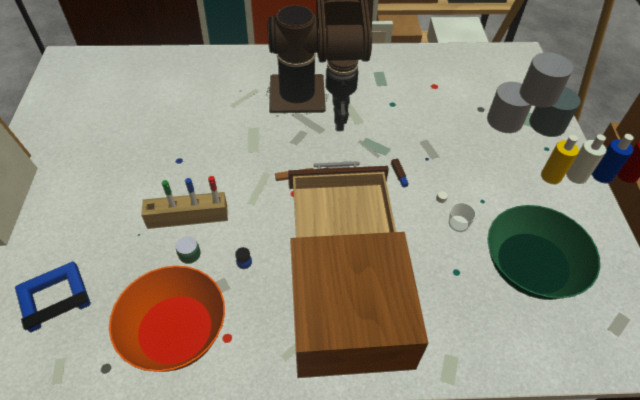

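The drawer is open to its stop, with the handle at px (337,164). All three markers are still standing in the holder.

>>> move_arm:
  delta_pos:
    - [-25.4, 16.5, 0.9]
    - [-25.4, 16.5, 0.9]
    - [-25.4, 16.5, 0.9]
    - [-25.4, 16.5, 0.9]
    - [-25.4, 16.5, 0.9]
    - [-25.4, 16.5, 0.9]
    - [-25.4, 16.5, 0.9]
    - [-25.4, 16.5, 0.9]
  twist:
    - [0, 0, 0.0543]
    - [0, 0, 0.0543]
    - [0, 0, 0.0543]
    - [0, 0, 0.0543]
    - [0, 0, 0.0543]
    - [0, 0, 0.0543]
    - [0, 0, 0.0543]
    - [0, 0, 0.0543]
  claw: [-0.1, -0.1, -0.1, -0.1, -0.1, -0.1, -0.1, -0.1]

```text
time_s: 6.38
tool_pos: [0.5389, -0.1118, 0.3239]
orientation: [0.833, 0.553, -0.0, -0.001]
wrist_force: [-0.1, 0.0, -0.1]
finger_gap: 0.0384
```

>>> move_arm:
  delta_pos:
    - [-25.4, 16.5, 0.9]
    - [-25.4, 16.5, 0.9]
    - [-30, 2.9, 0]
    - [-30, 2.9, 0]
    - [-30, 2.9, 0]
    - [-30, 2.9, 0]
    - [-30, 2.9, 0]
    - [-30, 2.9, 0]
  twist:
    - [0, 0, 0.0543]
    - [0, 0, 0.0543]
    - [0, 0, 0.0494]
    - [0, 0, 0.0494]
    - [0, 0, 0.0494]
    - [0, 0, 0.0494]
    - [0, 0, 0.0494]
    - [0, 0, 0.0494]
  claw: [-0.1, -0.1, -0.1, -0.1, -0.1, -0.1, -0.1, -0.1]

```text
time_s: 7.05
tool_pos: [0.4558, -0.3266, 0.3221]
orientation: [0.927, 0.374, 0.0, -0.001]
wrist_force: [0.5, -0.8, 0.8]
finger_gap: 0.0385
```

>>> move_arm:
  delta_pos:
    - [-30, 2.9, 0]
    - [-30, 2.9, 0]
    - [-30, 2.9, 0]
    - [-30, 2.9, 0]
    - [-30, 2.9, 0]
  twist:
    - [0, 0, 0.0494]
    - [0, 0, 0.0494]
    - [0, 0, 0.0494]
    - [0, 0, 0.0494]
    - [0, 0, 0.0494]
  claw: [-0.1, -0.1, -0.1, -0.1, -0.1]

```text
time_s: 7.47
tool_pos: [0.3475, -0.4307, 0.3222]
orientation: [0.966, 0.257, 0.0, -0.001]
wrist_force: [0.1, 0.3, 1.0]
finger_gap: 0.0388
```

>>> move_arm:
  delta_pos:
    - [0, 0, 0]
    - [0, 0, 0]
    - [0, 0, 0]
    - [0, 0, 0]
  twist:
    - [0, 0.1, 0]
    - [0, 0.1, 0]
    - [0, 0.1, 0]
    - [0, 0.1, 0]
  claw: [-0.1, -0.1, -0.1, -0.1]

```text
time_s: 7.8
tool_pos: [0.3485, -0.4301, 0.3228]
orientation: [0.946, 0.253, 0.195, -0.052]
wrist_force: [0.4, 0.4, -1.7]
finger_gap: 0.0385
```

```bash
python3 -c "
from h import *
st()"
```

```text
t 7.8 pos [ 0.3485 -0.4301  0.3228] R [[0.796, 0.499, 0.342], [0.458, -0.867, 0.198], [0.395, -0.001, -0.919]] q [-1.2   0.    1.89  0.41  1.34 -0.27] F [ 0.4  0.4 -1.7] gap 0.0385
```

>>> move_arm:
  delta_pos:
    - [0, 0, 0]
    - [0, 0, 0]
    - [0, 0, 0]
    - [0, 0, 0]
    - [0, 0, 0]
    - [0, 0, 0]
    - [0, 0, 0]
    - [0, 0, 0]
  twist:
    - [0, 0.1, 0]
    - [0, 0.1, 0]
    - [0, 0.1, 0]
    - [0, 0.1, 0]
    - [0, 0.1, 0]
    - [0, 0.1, 0]
    - [0, 0.1, 0]
    - [0, 0.1, 0]
  claw: [-0.1, -0.1, -0.1, -0.1, -0.1, -0.1, -0.1, -0.1]

```text
time_s: 8.47
tool_pos: [0.3485, -0.4302, 0.3228]
orientation: [0.796, 0.212, 0.548, -0.147]
wrist_force: [0.7, -0.0, 0.6]
finger_gap: 0.0385
```

```bash
cat > mk.py <<'E'
from h import *
# marker axis near grasp height from wrist view: barrels/caps standing points z .07-.155
def markers(w,img,tag=''):
    m=masks(img); out={}
    for c,k in m.items():
        k=k&(w[...,2]>.112)&(w[...,2]<.175)&(w[...,1]<-.1)&(w[...,1]>-.55)&(w[...,0]>.4)&(w[...,0]<.65)
        if k.sum()>15: out[c]=np.median(w[k],0)
    return out
E
python3 - <<'E'
from mk import *
s,R=st()
i,d,p=cam('wrist'); cv2.imwrite('pics/w3.png',i); w=cloud(d,p); np.save('w3.npy',w)
print(markers(w,i)); print((-p['R'].T@p['t']).round(3))
E
```

```text
t 8.47 pos [ 0.3485 -0.4302  0.3228] R [[0.31, 0.499, 0.809], [0.177, -0.867, 0.466], [0.934, -0.001, -0.357]] q [-1.37  0.12  1.96  1.09  1.66 -0.58] F [ 0.7 -0.   0.6] gap 0.0385
{'red': array([ 0.51077043, -0.23078676,  0.14816409]), 'blue': array([ 0.51962652, -0.2886185 ,  0.1596779 ]), 'green': array([ 0.52732147, -0.34702702,  0.15997755])}
[ 0.317 -0.449  0.421]
```

View pics/w3.png

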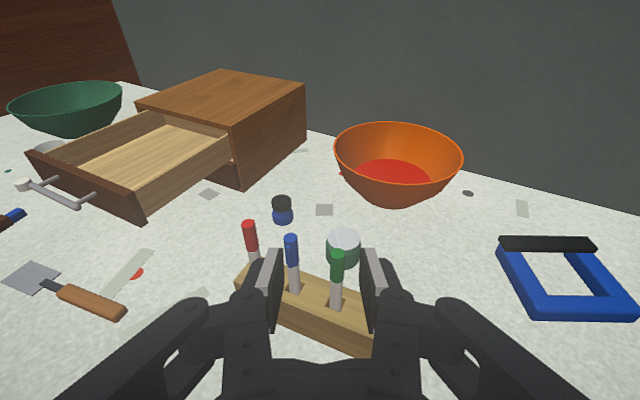

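The wrist view looks over the holder: red at px (250,235), blue (291,250) and green (337,270) are all upright. I measure the barrels in this cloud.

```bash
cat >> mk.py <<'E'
def barrel(w,cap,view,zr=(.078,.113)):
    """axis xy of a standing barrel: visible surface pts, near side -> centre by circle fit r=8mm"""
    from scipy.optimize import least_squares
    z=w[...,2]; q=np.hypot(w[...,0]-cap[0],w[...,1]-cap[1])
    res=[]
    for lo,hi,rad in ((zr[0],zr[1],.008),(.12,.155,.0085)):
        P=w[(z>lo)&(z<hi)&(q<.022)]
        if len(P)<15: res.append(None); continue
        f=least_squares(lambda c:np.hypot(P[:,0]-c[0],P[:,1]-c[1])-rad,np.median(P[:,:2],0)+np.array(view[:2])*.006,loss='soft_l1',f_scale=.002)
        res.append((f.x.round(4).tolist(),len(P),round(float(np.median(P[:,2])),3)))
    return res
E
python3 - <<'E'
from mk import *
w=np.load('w3.npy'); i=cv2.imread('pics/w3.png')
for c,P in markers(w,i).items():
    v=P-np.array([.317,-.449,.421]); v[2]=0; v/=np.linalg.norm(v); print(c,barrel(w,P,v))
w=np.load('s2.npy'); i=cv2.imread('pics/s2.png')
p=r.camera_params('scene'); C=-np.array(p['R']).T@np.array(p['t'])
for c,P in markers(w,i).items():
    v=P-C; v[2]=0; v/=np.linalg.norm(v); print('scene',c,barrel(w,P,v))
ps=np.radians(30); d=np.array([np.cos(ps),np.sin(ps),0]); Z=np.array([0,0,1.]); a=np.radians(15)
z=d*np.cos(a)-Z*np.sin(a); Rg=toolR(z,np.cross(z,Z)); print(Rg.round(3).tolist())
g=np.array([.531,-.3445,.101]); pre=g-z*(.067+.09)
s=r.get_state(); print(Rot.from_matrix(Rot.from_quat(s['orientation']).as_matrix().T@Rg).as_rotvec(), pre); plan(pre,Rg,8)
E
```

```text
red [([0.5175, -0.2279], 102, 0.106), ([0.5174, -0.2279], 269, 0.139)]
blue [([0.5233, -0.2877], 203, 0.096), ([0.5202, -0.2878], 274, 0.139)]
green [([0.5292, -0.3474], 212, 0.096), ([0.5291, -0.3473], 278, 0.138)]
scene red [([0.519, -0.2295], 48, 0.095), ([0.5204, -0.229], 63, 0.138)]
scene blue [([0.5249, -0.2889], 50, 0.095), ([0.524, -0.289], 58, 0.14)]
scene green [([0.5307, -0.3487], 51, 0.095), ([0.5319, -0.3468], 65, 0.139)]
[[0.224, 0.5, 0.837], [0.129, -0.866, 0.483], [0.966, 0.0, -0.259]]
[ 0.00038334  0.09934118 -0.00649684] [ 0.39966694 -0.42032518  0.14163459]
8 rows  shift [-19.3, 2.3, 12.9] twist [0.0, 0.0124, -0.0008]
```

>>> move_arm:
  delta_pos:
    - [-19.3, 2.5, 12.5]
    - [-19.3, 2.5, 12.5]
    - [-19.3, 2.5, 12.5]
    - [-19.3, 2.5, 12.5]
    - [-19.3, 2.5, 12.5]
    - [-19.3, 2.5, 12.5]
    - [-19.3, 2.5, 12.5]
    - [-19.3, 2.5, 12.5]
  twist:
    - [0, 0.0124, 0]
    - [0, 0.0124, 0]
    - [0, 0.0124, 0]
    - [0, 0.0124, 0]
    - [0, 0.0124, 0]
    - [0, 0.0124, 0]
    - [0, 0.0124, 0]
    - [0, 0.0124, 0]
  claw: [-0.1, -0.1, -0.1, -0.1, -0.1, -0.1, -0.1, -0.1]

```text
time_s: 9.18
tool_pos: [0.398, -0.4247, 0.1436]
orientation: [0.77, 0.206, 0.584, -0.157]
wrist_force: [0.1, -0.1, 0.3]
finger_gap: 0.0385
```

```bash
cat > pre.py <<'E'
import sys
from mk import *
c,gz=sys.argv[1],float(sys.argv[2])
s,R=st()
i,d,p=cam('wrist'); w=cloud(d,p); C=-p['R'].T@p['t']
M=markers(w,i)
for k,P in M.items():
    v=P-C; v[2]=0; v/=np.linalg.norm(v); print(k,barrel(w,P,v))
P=M[c]; v=P-C; v[2]=0; v/=np.linalg.norm(v); b=barrel(w,P,v)[0]
g=np.array([*b[0],gz]); e=R.T@(g-np.array(s['tool_pos']))*1000
print('marker in tool mm',e.round(1),'go',(e-[0,0,67]).round(1))
E
python3 pre.py green .101
```

```text
t 9.18 pos [ 0.398  -0.4247  0.1436] R [[0.234, 0.5, 0.834], [0.134, -0.866, 0.482], [0.963, -0.001, -0.269]] q [-1.29  0.46  1.96  1.21  1.52 -0.88] F [ 0.1 -0.1  0.3] gap 0.0385
red [([0.5173, -0.2279], 623, 0.096), ([0.5176, -0.2279], 920, 0.138)]
blue [([0.5232, -0.2876], 672, 0.097), ([0.5197, -0.2877], 959, 0.139)]
green [([0.5291, -0.3473], 732, 0.097), ([0.5291, -0.3473], 1044, 0.139)]
marker in tool mm [-1.000e-01 -1.500e+00  1.581e+02] go [-0.1 -1.5 91.1]
```

>>> move_arm:
  delta_pos:
    - [0, -0.5, 17]
    - [0, -0.5, 17]
    - [0, -0.5, 17]
    - [0, 0, 16]
    - [0, 0, 14]
    - [0, 0, 10]
  twist:
    - [0, 0, 0]
    - [0, 0, 0]
    - [0, 0, 0]
    - [0, 0, 0]
    - [0, 0, 0]
    - [0, 0, 0]
  claw: [-0.1, -0.1, -0.1, -0.1, -0.1, -0.1]

```text
time_s: 9.73
tool_pos: [0.4737, -0.3793, 0.1207]
orientation: [0.769, 0.206, 0.584, -0.157]
wrist_force: [-0.3, -0.5, 0.6]
finger_gap: 0.0386
```

>>> move_arm:
  delta_pos:
    - [0, 0, 0]
    - [0, 0, 0]
    - [0, 0, 0]
    - [0, 0, 0]
    - [0, 0, 0]
  twist:
    - [0, 0, 0]
    - [0, 0, 0]
    - [0, 0, 0]
    - [0, 0, 0]
    - [0, 0, 0]
  claw: [-1, -1, -1, -1, -1]
  grip_force: 45

```text
time_s: 10.15
tool_pos: [0.4723, -0.381, 0.1209]
orientation: [0.769, 0.206, 0.584, -0.156]
wrist_force: [-0.5, -0.9, -0.7]
finger_gap: 0.0143
```

Run:
```python
from h import *
s,R=st()
Rg=R; p=np.array(s['tool_pos'])
# lift straight up 80 mm
print('lift tool mm',(R.T@[0,0,80]).round(1))
```

```text
t 10.15 pos [ 0.4723 -0.381   0.1209] R [[0.233, 0.498, 0.835], [0.134, -0.867, 0.48], [0.963, 0.0, -0.269]] q [-1.14  0.51  1.95  1.33  1.42 -0.89] F [-0.5 -0.9 -0.7] gap 0.0143
lift tool mm [ 77.1   0.  -21.5]
```

>>> move_arm:
  delta_pos:
    - [10, 0, -2.8]
    - [17, 0, -4.8]
    - [20, 0, -5.6]
    - [20, 0, -5.6]
    - [20, 0, -5.6]
    - [15, 0, -4.2]
  twist:
    - [0, 0, 0]
    - [0, 0, 0]
    - [0, 0, 0]
    - [0, 0, 0]
    - [0, 0, 0]
    - [0, 0, 0]
  claw: [-1, -1, -1, -1, -1, -1]

```text
time_s: 10.65
tool_pos: [0.4725, -0.381, 0.2295]
orientation: [0.769, 0.206, 0.585, -0.155]
wrist_force: [0.4, 0.0, -1.3]
finger_gap: 0.0137
```

```bash
cat > held.py <<'E'
from mk import *
s,R=st(); p0=np.array(s['tool_pos'])
i,d,p=cam('wrist'); w=cloud(d,p)
T=(w-p0)@R*1000   # tool frame mm
# held marker: between pads |y|<14, z 50..85
k=(abs(T[...,1])<14)&(T[...,2]>50)&(T[...,2]<90)&(abs(T[...,0])<110)
k2=np.zeros_like(k)
for c,m in masks(i).items():
    q=k&m
    if q.sum()>40:
        print(c,'cap px',q.sum(),'x range',np.percentile(T[q][:,0],[2,50,98]).round(1),'y,z med',np.median(T[q],0).round(1))
B=k&(i.min(-1)>120); 
if B.sum()>20: print('white',B.sum(),'x',np.percentile(T[B][:,0],[2,98]).round(1),'med',np.median(T[B],0).round(1))
E
python3 held.py
python3 - <<'E'
from h import *
s,R=st(); p=np.array(s['tool_pos'])
# place pose: marker along +drawer x; marker axis in tool = R.T@Z at grasp
a=np.arcsin(.269); yaw=np.radians(2.2); X=np.array([np.cos(yaw),np.sin(yaw),0]); Z=np.array([0,0,1.])
z=-X*np.sin(a)-Z*np.cos(a); Rp=toolR(z,np.cross(z,X)); print(Rp.round(3).tolist(), 'rot',Rot.from_matrix(R.T@Rp).as_rotvec())
E
```

```text
t 10.65 pos [ 0.4725 -0.381   0.2295] R [[0.231, 0.499, 0.835], [0.136, -0.867, 0.48], [0.963, 0.002, -0.268]] q [-1.14  0.31  1.96  1.3   1.46 -0.7 ] F [ 0.4  0.  -1.3] gap 0.0137
green cap px 567 x range [-70.5  54.5  56.6] y,z med [54.5 -0.4 56.3]
white 2877 x [-58.7  11.6] med [-12.8  -0.1  64.6]
t 10.7 pos [ 0.4732 -0.3819  0.2327] R [[0.227, 0.499, 0.836], [0.14, -0.866, 0.479], [0.964, 0.008, -0.267]] q [-1.14  0.31  1.96  1.31  1.47 -0.7 ] F [ 2.3 -0.7  0.6] gap 0.0147
[[0.962, 0.038, -0.269], [0.037, -0.999, -0.01], [-0.269, -0.0, -0.963]] rot [-0.25693432 -1.54153731  0.47193556]
```

```bash
cat >> h.py <<'E'
def path(v,w,n,p0,R0):
    M=R0.copy(); p=np.array(p0)
    for k in range(n):
        p=p+M@np.array(v)/1000; M=M@Rot.from_rotvec(w).as_matrix()
        if k%3==2 or k==n-1: print(k+1,p.round(3),'gr',(p+M@[0,0,.067]).round(3),'foot',(p+M@[-.085,0,.09]).round(3))
    return p,M
YAW=np.radians(2.2); XD=np.array([np.cos(YAW),np.sin(YAW),0]); YD=np.array([-XD[1],XD[0],0]); ZZ=np.array([0,0,1.])
F0=np.array([.497,.112,.09])
def placeR(sa):
    z=-XD*sa-ZZ*np.sqrt(1-sa*sa); return toolR(z,np.cross(z,XD))
E
python3 - <<'E'
from h import *
s,R=st(); p=np.array(s['tool_pos'])
up=R.T@[0,0,.08]*1000; print('up80',up.round(1))
p1=p+[0,0,.08]
Rp=placeR(.268); g=F0+XD*.104+YD*.065+ZZ*.111; t=g-Rp[:,2]*.067
print('target grasp above',g,'tcp',t)
n=18; w=Rot.from_matrix(R.T@Rp).as_rotvec()/n
A=np.zeros((3,3)); M=R.copy()
for k in range(n): A+=M; M=M@Rot.from_rotvec(w).as_matrix()
v=np.linalg.solve(A,t-p1)*1000; print(v.round(1),w.round(4)); path(v.round(1),w.round(4),n,p1,R)
E
```

```text
t 10.7 pos [ 0.4732 -0.3819  0.2327] R [[0.227, 0.499, 0.836], [0.14, -0.866, 0.479], [0.964, 0.008, -0.267]] q [-1.14  0.31  1.96  1.31  1.47 -0.7 ] F [ 2.3 -0.7  0.6] gap 0.0147
up80 [ 77.1   0.6 -21.3]
target grasp above [0.59842814 0.18094442 0.201     ] tcp [0.6163709  0.18163371 0.26554907]
[ 13.3 -27.3  14. ] [-0.0143 -0.0856  0.0262]
3 [ 0.481 -0.285  0.336] gr [ 0.532 -0.258  0.303] foot [ 0.51  -0.264  0.218]
6 [ 0.499 -0.187  0.35 ] gr [ 0.542 -0.166  0.302] foot [ 0.498 -0.177  0.226]
9 [ 0.526 -0.091  0.35 ] gr [ 0.556 -0.076  0.292] foot [ 0.494 -0.088  0.231]
12 [0.557 0.004 0.336] gr [0.572 0.012 0.272] foot [0.496 0.001 0.229]
15 [0.588 0.095 0.308] gr [0.587 0.098 0.241] foot [0.502 0.09  0.219]
18 [0.616 0.181 0.265] gr [0.598 0.18  0.201] foot [0.51  0.177 0.201]
```

>>> move_arm:
  delta_pos:
    - [15, 0, -4.2]
    - [22, 0, -6]
    - [22, 0, -6]
    - [18.5, 0, -5.1]
  twist:
    - [0, 0, 0]
    - [0, 0, 0]
    - [0, 0, 0]
    - [0, 0, 0]
  claw: [-1, -1, -1, -1]

```text
time_s: 11.03
tool_pos: [0.4726, -0.3804, 0.3084]
orientation: [0.769, 0.206, 0.584, -0.156]
wrist_force: [0.3, -0.4, -0.0]
finger_gap: 0.0139
```

>>> move_arm:
  delta_pos:
    - [13.3, -27.3, 14]
    - [13.3, -27.3, 14]
    - [13.3, -27.3, 14]
    - [13.3, -27.3, 14]
    - [13.3, -27.3, 14]
    - [13.3, -27.3, 14]
    - [13.3, -27.3, 14]
    - [13.3, -27.3, 14]
  twist:
    - [-0.0143, -0.0856, 0.0262]
    - [-0.0143, -0.0856, 0.0262]
    - [-0.0143, -0.0856, 0.0262]
    - [-0.0143, -0.0856, 0.0262]
    - [-0.0143, -0.0856, 0.0262]
    - [-0.0143, -0.0856, 0.0262]
    - [-0.0143, -0.0856, 0.0262]
    - [-0.0143, -0.0856, 0.0262]
  claw: [-1, -1, -1, -1, -1, -1, -1, -1]

```text
time_s: 11.7
tool_pos: [0.5155, -0.1199, 0.3484]
orientation: [0.945, 0.132, 0.283, -0.093]
wrist_force: [1.2, 0.1, -1.1]
finger_gap: 0.014
```

>>> move_arm:
  delta_pos:
    - [13.3, -27.3, 14]
    - [13.3, -27.3, 14]
    - [13.3, -27.3, 14]
    - [13.3, -27.3, 14]
    - [13.3, -27.3, 14]
    - [13.3, -27.3, 14]
    - [13.3, -27.3, 14]
    - [13.3, -27.3, 14]
  twist:
    - [-0.0143, -0.0856, 0.0262]
    - [-0.0143, -0.0856, 0.0262]
    - [-0.0143, -0.0856, 0.0262]
    - [-0.0143, -0.0856, 0.0262]
    - [-0.0143, -0.0856, 0.0262]
    - [-0.0143, -0.0856, 0.0262]
    - [-0.0143, -0.0856, 0.0262]
    - [-0.0143, -0.0856, 0.0262]
  claw: [-1, -1, -1, -1, -1, -1, -1, -1]

```text
time_s: 12.37
tool_pos: [0.5979, 0.1272, 0.2922]
orientation: [0.997, 0.043, -0.054, -0.019]
wrist_force: [0.7, -0.6, 1.0]
finger_gap: 0.0142
```

```bash
python3 held.py
python3 - <<'E'
from h import *
Rp=placeR(.268); g=F0+XD*.104+YD*.065+ZZ*.111; t=g-Rp[:,2]*.067
plan(t,Rp,4)
E
```

```text
t 12.37 pos [0.5979 0.1272 0.2922] R [[0.99, 0.083, -0.11], [0.087, -0.996, 0.033], [-0.107, -0.042, -0.993]] q [0.03 0.2  1.71 0.04 1.35 1.51] F [ 0.7 -0.6  1. ] gap 0.0142
green cap px 1335 x range [-69.7  20.7  40.2] y,z med [20.7 -2.6 53.9]
white 2307 x [-58.5   9.3] med [-18.8  -0.8  65.3]
4 rows  shift [6.2, -12.0, 4.6] twist [-0.0092, -0.0385, 0.0136]
```

>>> move_arm:
  delta_pos:
    - [6.2, -12, 4.6]
    - [6.2, -12, 4.6]
    - [6.2, -12, 4.6]
    - [6.2, -12, 4.6]
    - [0, 0, 0]
  twist:
    - [-0.0092, -0.0385, 0.0136]
    - [-0.0092, -0.0385, 0.0136]
    - [-0.0092, -0.0385, 0.0136]
    - [-0.0092, -0.0385, 0.0136]
    - [0, 0, 0]
  claw: [-1, -1, -1, -1, -1]

```text
time_s: 12.83
tool_pos: [0.6158, 0.1767, 0.2687]
orientation: [0.991, 0.019, -0.131, 0.003]
wrist_force: [-0.3, -0.7, -1.5]
finger_gap: 0.0138
```

```bash
python3 held.py
python3 - <<'E'
from h import *
i,d,p=cam('wrist'); cv2.imwrite('pics/w4.png',i); np.save('w4.npy',cloud(d,p))
E
```

```text
t 12.83 pos [0.6158 0.1767 0.2687] R [[0.965, 0.039, -0.26], [0.037, -0.999, -0.012], [-0.26, 0.001, -0.966]] q [0.12 0.34 1.58 0.02 1.48 1.64] F [-0.3 -0.7 -1.5] gap 0.0138
green cap px 1336 x range [-69.6  20.6  40.1] y,z med [20.6 -2.4 53.9]
white 2301 x [-58.5   9.4] med [-18.9  -0.8  65.4]
```

View pics/w4.png

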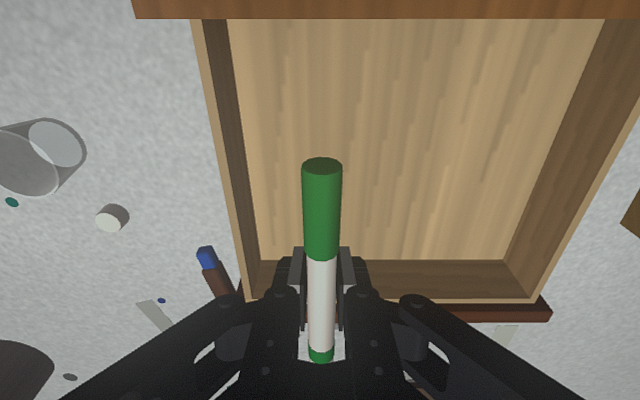

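The green marker is held well, cap up the picture at px (322,200), aligned with the drawer. I lower it, shifted 8 mm further inward.

>>> move_arm:
  delta_pos:
    - [4.9, -0.3, 13.5]
    - [4.9, -0.3, 13.5]
    - [4.9, -0.3, 13.5]
    - [4.9, -0.3, 13.5]
    - [4.9, -0.3, 13.5]
    - [4.9, -0.3, 13.5]
  twist:
    - [0, 0, 0]
    - [0, 0, 0]
    - [0, 0, 0]
    - [0, 0, 0]
    - [0, 0, 0]
    - [0, 0, 0]
  claw: [-1, -1, -1, -1, -1, -1]

```text
time_s: 13.43
tool_pos: [0.6231, 0.1771, 0.183]
orientation: [0.991, 0.018, -0.13, 0.004]
wrist_force: [0.9, -0.4, -0.2]
finger_gap: 0.0137
```

>>> move_arm:
  delta_pos:
    - [1.8, 0, 4.7]
    - [1.8, 0, 4.7]
    - [1.3, 0, 4]
  twist:
    - [0, 0, 0]
    - [0, 0, 0]
    - [0, 0, 0]
  claw: [-1, -1, -1]

```text
time_s: 13.68
tool_pos: [0.625, 0.1773, 0.1704]
orientation: [0.991, 0.019, -0.129, 0.004]
wrist_force: [-0.1, 0.5, -1.3]
finger_gap: 0.0141
```

>>> move_arm:
  delta_pos:
    - [0.5, 0, 2]
    - [0.5, 0, 2]
  twist:
    - [0, 0, 0]
    - [0, 0, 0]
  claw: [-1, -1]

```text
time_s: 13.85
tool_pos: [0.6251, 0.1774, 0.1674]
orientation: [0.992, 0.019, -0.129, 0.004]
wrist_force: [-1.5, -0.2, 2.4]
finger_gap: 0.0141
```

>>> move_arm:
  delta_pos:
    - [0.4, 0, 1.4]
    - [0.4, 0, 1.4]
  twist:
    - [0, 0, 0]
    - [0, 0, 0]
  claw: [-1, -1]

```text
time_s: 14.02
tool_pos: [0.6259, 0.1774, 0.1667]
orientation: [0.992, 0.019, -0.128, 0.003]
wrist_force: [-0.9, -0.5, 9.4]
finger_gap: 0.0145
```

>>> move_arm:
  delta_pos:
    - [0, 0, 0]
    - [0, 0, 0]
    - [-0.8, 0, -3]
    - [-2.6, 0, -9.7]
    - [-5, 0, -19]
    - [-8, 0, -29]
    - [-8, 0, -29]
    - [-6, 0, -22]
  twist:
    - [0, 0, 0]
    - [0, 0, 0]
    - [0, 0, 0]
    - [0, 0, 0]
    - [0, 0, 0]
    - [0, 0, 0]
    - [0, 0, 0]
    - [0, 0, 0]
  claw: [-0.25, -0.25, -0.25, -0.25, -0.25, -0.25, -0.25, -0.25]

```text
time_s: 14.68
tool_pos: [0.6244, 0.1776, 0.2832]
orientation: [0.992, 0.019, -0.128, 0.003]
wrist_force: [0.0, 0.1, 0.8]
finger_gap: 0.0319
```

```bash
cat > look.py <<'E'
from mk import *
def drawer(name):
    i,d,p=cam(name); w=cloud(d,p); B=w-F0
    u=B@XD*1000; v=B@YD*1000; h=w[...,2]*1000-90
    for c,m in masks(i).items():
        k=m&(u>-5)&(u<215)&(abs(v)<122)&(h>4)&(h<40)
        if k.sum()>15: print(name,'drawer',c,k.sum(),'u',np.percentile(u[k],[2,98]).round(0),'v',np.percentile(v[k],[2,98]).round(0),'h',np.percentile(h[k],[50,98]).round(0))
    k=(i.min(-1)>150)&(u>-5)&(u<215)&(abs(v)<115)&(h>6)&(h<40)
    print('white',k.sum(), (np.percentile(u[k],[2,98]).round(0),np.percentile(v[k],[2,50,98]).round(0)) if k.sum()>10 else '')
    for c,P in markers(w,i).items(): print('  standing',c,P.round(3))
    return i
if __name__=='__main__':
    st(); i=drawer('wrist'); cv2.imwrite('pics/lookw.png',i); i=drawer('scene'); cv2.imwrite('pics/looks.png',i)
E
python3 look.py
```

```text
t 14.68 pos [0.6244 0.1776 0.2832] R [[0.967, 0.038, -0.253], [0.036, -0.999, -0.011], [-0.254, 0.002, -0.967]] q [0.12 0.34 1.55 0.02 1.5  1.65] F [0.  0.1 0.8] gap 0.0319
wrist drawer green 700 u [ 44. 171.] v [49. 64.] h [16. 18.]
white 1151 (array([ 26., 125.]), array([49., 54., 60.]))
scene drawer green 87 u [ 47. 173.] v [45. 62.] h [13. 18.]
white 92 (array([ 31., 124.]), array([48., 53., 58.]))
  standing red [ 0.525 -0.226  0.147]
  standing blue [ 0.53  -0.285  0.152]
```

```bash
cat >> h.py <<'E'
def graspR(psi=30.,al=15.):
    ps,a=np.radians(psi),np.radians(al); d=np.array([np.cos(ps),np.sin(ps),0]); z=d*np.cos(a)-ZZ*np.sin(a); return toolR(z,np.cross(z,ZZ))
def screw(p0,R0,t,Rt,n):
    w=Rot.from_matrix(R0.T@Rt).as_rotvec()/n; A=np.zeros((3,3)); M=R0.copy()
    for k in range(n): A+=M; M=M@Rot.from_rotvec(w).as_matrix()
    v=(np.linalg.solve(A,np.asarray(t)-p0)*1000).round(1); w=w.round(4); print(n,'rows',v.tolist(),w.tolist(),'BIG' if abs(v).max()>41 or abs(w).max()>.12 else ''); return path(v,w,n,p0,R0)
E
python3 - <<'E'
from h import *
s,R=st(); p=np.array(s['tool_pos']); Rg=graspR()
g=np.array([.5232,-.2876,.101]); pre=g-Rg[:,2]*.157; print(pre)
a,b=screw(p,R,pre+[0,0,.15],Rg,18); screw(a,b,pre,Rg,6)
E
```

```text
t 14.78 pos [0.626  0.1779 0.2868] R [[0.969, 0.038, -0.245], [0.036, -0.999, -0.011], [-0.246, 0.001, -0.969]] q [0.12 0.34 1.55 0.02 1.5  1.65] F [ 0.2 -0.7  0.4] gap 0.0316
[ 0.39186694 -0.36342518  0.14163459]
18 rows [-19.2, 25.7, -12.6] [0.0152, 0.0847, -0.0257] 
3 [0.58  0.097 0.332] gr [0.58  0.101 0.265] foot [0.496 0.093 0.241]
6 [0.531 0.011 0.359] gr [0.547 0.019 0.295] foot [0.472 0.009 0.25 ]
9 [ 0.483 -0.08   0.367] gr [ 0.514 -0.065  0.309] foot [ 0.453 -0.077  0.247]
12 [ 0.44  -0.174  0.357] gr [ 0.483 -0.153  0.31 ] foot [ 0.441 -0.162  0.234]
15 [ 0.409 -0.269  0.331] gr [ 0.461 -0.242  0.298] foot [ 0.439 -0.247  0.212]
18 [ 0.392 -0.363  0.291] gr [ 0.448 -0.331  0.274] foot [ 0.448 -0.33   0.186]
6 rows [-24.1, 0.1, 6.4] [0.0, -0.0001, -0.0001] 
3 [ 0.392 -0.363  0.217] gr [ 0.448 -0.331  0.199] foot [ 0.448 -0.331  0.111]
6 [ 0.392 -0.364  0.142] gr [ 0.448 -0.331  0.124] foot [ 0.448 -0.331  0.036]
```

>>> move_arm:
  delta_pos:
    - [-19.2, 25.7, -12.6]
    - [-19.2, 25.7, -12.6]
    - [-19.2, 25.7, -12.6]
    - [-19.2, 25.7, -12.6]
    - [-19.2, 25.7, -12.6]
    - [-19.2, 25.7, -12.6]
    - [-19.2, 25.7, -12.6]
    - [-19.2, 25.7, -12.6]
  twist:
    - [0.0152, 0.0847, -0.0257]
    - [0.0152, 0.0847, -0.0257]
    - [0.0152, 0.0847, -0.0257]
    - [0.0152, 0.0847, -0.0257]
    - [0.0152, 0.0847, -0.0257]
    - [0.0152, 0.0847, -0.0257]
    - [0.0152, 0.0847, -0.0257]
    - [0.0152, 0.0847, -0.0257]
  claw: [-0.1, -0.1, -0.1, -0.1, -0.1, -0.1, -0.1, -0.1]

```text
time_s: 15.45
tool_pos: [0.4959, -0.0505, 0.3616]
orientation: [0.969, 0.112, 0.209, -0.074]
wrist_force: [0.5, -0.6, -0.1]
finger_gap: 0.0386
```

>>> move_arm:
  delta_pos:
    - [-19.2, 25.7, -12.6]
    - [-19.2, 25.7, -12.6]
    - [-19.2, 25.7, -12.6]
    - [-19.2, 25.7, -12.6]
    - [-19.2, 25.7, -12.6]
    - [-19.2, 25.7, -12.6]
    - [-19.2, 25.7, -12.6]
    - [-19.2, 25.7, -12.6]
  twist:
    - [0.0152, 0.0847, -0.0257]
    - [0.0152, 0.0847, -0.0257]
    - [0.0152, 0.0847, -0.0257]
    - [0.0152, 0.0847, -0.0257]
    - [0.0152, 0.0847, -0.0257]
    - [0.0152, 0.0847, -0.0257]
    - [0.0152, 0.0847, -0.0257]
    - [0.0152, 0.0847, -0.0257]
  claw: [-0.1, -0.1, -0.1, -0.1, -0.1, -0.1, -0.1, -0.1]

```text
time_s: 16.12
tool_pos: [0.3986, -0.3023, 0.3148]
orientation: [0.822, 0.188, 0.518, -0.142]
wrist_force: [0.6, -0.4, 0.0]
finger_gap: 0.0385
```

Run:
```python
from h import *
s,R=st(); p=np.array(s['tool_pos']); Rg=graspR()
g=np.array([.5232,-.2876,.101]); pre=g-Rg[:,2]*.157
screw(p,R,pre,Rg,8)
```

```text
t 16.12 pos [ 0.3986 -0.3023  0.3148] R [[0.393, 0.457, 0.798], [0.163, -0.888, 0.429], [0.905, -0.039, -0.423]] q [-1.2  -0.11  2.17  1.13  1.46 -0.46] F [ 0.6 -0.4  0. ] gap 0.0385
8 rows [-21.7, 6.8, 3.5] [0.004, 0.0218, -0.0067] 
3 [ 0.392 -0.326  0.25 ] gr [ 0.447 -0.296  0.226] foot [ 0.438 -0.299  0.139]
6 [ 0.39  -0.349  0.185] gr [ 0.446 -0.317  0.165] foot [ 0.442 -0.318  0.077]
8 [ 0.392 -0.363  0.142] gr [ 0.448 -0.331  0.124] foot [ 0.448 -0.331  0.036]
```

>>> move_arm:
  delta_pos:
    - [-21.7, 6.8, 3.5]
    - [-21.7, 6.8, 3.5]
    - [-21.7, 6.8, 3.5]
    - [-21.7, 6.8, 3.5]
    - [-21.7, 6.8, 3.5]
    - [-21.7, 6.8, 3.5]
    - [-21.7, 6.8, 3.5]
    - [-21.7, 6.8, 3.5]
  twist:
    - [0.004, 0.0218, -0.0067]
    - [0.004, 0.0218, -0.0067]
    - [0.004, 0.0218, -0.0067]
    - [0.004, 0.0218, -0.0067]
    - [0.004, 0.0218, -0.0067]
    - [0.004, 0.0218, -0.0067]
    - [0.004, 0.0218, -0.0067]
    - [0.004, 0.0218, -0.0067]
  claw: [-0.1, -0.1, -0.1, -0.1, -0.1, -0.1, -0.1, -0.1]

```text
time_s: 16.78
tool_pos: [0.3921, -0.3615, 0.14]
orientation: [0.768, 0.205, 0.586, -0.159]
wrist_force: [0.6, -0.4, 0.2]
finger_gap: 0.0381
```

```bash
python3 pre.py blue .101
```

```text
t 16.78 pos [ 0.3921 -0.3615  0.14  ] R [[0.229, 0.501, 0.834], [0.128, -0.865, 0.485], [0.965, -0.004, -0.263]] q [-1.27  0.38  2.1   1.23  1.5  -0.92] F [ 0.6 -0.4  0.2] gap 0.0381
red [([0.5173, -0.2278], 685, 0.097), ([0.5173, -0.2279], 982, 0.139)]
blue [([0.5232, -0.2875], 755, 0.096), ([0.5206, -0.288], 1119, 0.139)]
marker in tool mm [  1.9   1.8 155.5] go [ 1.9  1.8 88.5]
```

>>> move_arm:
  delta_pos:
    - [0.6, 0.6, 17]
    - [0.6, 0.6, 17]
    - [0.6, 0.6, 16.5]
    - [0, 0, 15]
    - [0, 0, 13]
    - [0, 0, 10]
  twist:
    - [0, 0, 0]
    - [0, 0, 0]
    - [0, 0, 0]
    - [0, 0, 0]
    - [0, 0, 0]
    - [0, 0, 0]
  claw: [-0.1, -0.1, -0.1, -0.1, -0.1, -0.1]

```text
time_s: 17.33
tool_pos: [0.4682, -0.319, 0.1201]
orientation: [0.768, 0.206, 0.586, -0.159]
wrist_force: [-0.2, 0.2, -0.2]
finger_gap: 0.0385
```

>>> move_arm:
  delta_pos:
    - [0, 0, 0]
    - [0, 0, 0]
    - [0, 0, 0]
    - [0, 0, 0]
    - [0, 0, 0]
  twist:
    - [0, 0, 0]
    - [0, 0, 0]
    - [0, 0, 0]
    - [0, 0, 0]
    - [0, 0, 0]
  claw: [-1, -1, -1, -1, -1]

```text
time_s: 17.75
tool_pos: [0.4672, -0.3206, 0.1202]
orientation: [0.768, 0.205, 0.586, -0.158]
wrist_force: [0.8, 0.2, -0.1]
finger_gap: 0.0142
```

>>> move_arm:
  delta_pos:
    - [12, 0, -3.3]
    - [20, 0, -5.5]
    - [26, 0, -7.1]
    - [26, 0, -7.1]
    - [26, 0, -7.1]
    - [26, 0, -7.1]
    - [26, 0, -7.1]
    - [20, 0, -5.5]
  twist:
    - [0, 0, 0]
    - [0, 0, 0]
    - [0, 0, 0]
    - [0, 0, 0]
    - [0, 0, 0]
    - [0, 0, 0]
    - [0, 0, 0]
    - [0, 0, 0]
  claw: [-1, -1, -1, -1, -1, -1, -1, -1]

```text
time_s: 18.42
tool_pos: [0.4674, -0.3211, 0.3113]
orientation: [0.768, 0.206, 0.586, -0.158]
wrist_force: [0.1, -0.9, -0.5]
finger_gap: 0.0137
```

```bash
cat > toplace.py <<'E'
import sys
from h import *
u,v,n=float(sys.argv[1]),float(sys.argv[2]),int(sys.argv[3])
s,R=st(); p=np.array(s['tool_pos'])
Rp=placeR(.262); g=F0+XD*u+YD*v+ZZ*.111; t=g-Rp[:,2]*.067
screw(p,R,t,Rp,n)
E
python3 held.py; python3 toplace.py .112 -.003 17
```

```text
t 18.42 pos [ 0.4674 -0.3211  0.3113] R [[0.228, 0.501, 0.835], [0.131, -0.866, 0.483], [0.965, -0.001, -0.263]] q [-1.1   0.08  2.06  1.32  1.47 -0.56] F [ 0.1 -0.9 -0.5] gap 0.0137
blue cap px 1288 x range [-68.6  26.4  56.8] y,z med [26.4 -0.3 53.6]
white 2990 x [-58.6  11.8] med [-13.5   0.4  63.9]
t 18.47 pos [ 0.4682 -0.3221  0.3157] R [[0.223, 0.501, 0.836], [0.136, -0.865, 0.482], [0.965, 0.006, -0.261]] q [-1.1   0.08  2.05  1.32  1.48 -0.56] F [ 1.7 -1.1  2. ] gap 0.0142
17 rows [12.9, -21.4, 13.9] [-0.0154, -0.0906, 0.0277] 
3 [ 0.483 -0.241  0.338] gr [ 0.534 -0.214  0.304] foot [ 0.511 -0.221  0.219]
6 [ 0.509 -0.16   0.349] gr [ 0.55  -0.139  0.301] foot [ 0.505 -0.15   0.226]
9 [ 0.541 -0.08   0.346] gr [ 0.569 -0.067  0.287] foot [ 0.504 -0.078  0.228]
12 [ 0.575 -0.004  0.328] gr [0.587 0.004 0.262] foot [ 0.508 -0.007  0.224]
15 [0.608 0.068 0.295] gr [0.602 0.07  0.228] foot [0.515 0.063 0.213]
17 [0.626 0.113 0.266] gr [0.609 0.113 0.201] foot [0.521 0.109 0.201]
```

>>> move_arm:
  delta_pos:
    - [12.9, -21.4, 13.9]
    - [12.9, -21.4, 13.9]
    - [12.9, -21.4, 13.9]
    - [12.9, -21.4, 13.9]
    - [12.9, -21.4, 13.9]
    - [12.9, -21.4, 13.9]
    - [12.9, -21.4, 13.9]
    - [12.9, -21.4, 13.9]
  twist:
    - [-0.0154, -0.0906, 0.0277]
    - [-0.0154, -0.0906, 0.0277]
    - [-0.0154, -0.0906, 0.0277]
    - [-0.0154, -0.0906, 0.0277]
    - [-0.0154, -0.0906, 0.0277]
    - [-0.0154, -0.0906, 0.0277]
    - [-0.0154, -0.0906, 0.0277]
    - [-0.0154, -0.0906, 0.0277]
  claw: [-1, -1, -1, -1, -1, -1, -1, -1]

```text
time_s: 19.13
tool_pos: [0.529, -0.1043, 0.3436]
orientation: [0.951, 0.128, 0.266, -0.09]
wrist_force: [0.7, -0.6, -0.5]
finger_gap: 0.014
```

>>> move_arm:
  delta_pos:
    - [12.9, -21.4, 13.9]
    - [12.9, -21.4, 13.9]
    - [12.9, -21.4, 13.9]
    - [12.9, -21.4, 13.9]
    - [12.9, -21.4, 13.9]
    - [12.9, -21.4, 13.9]
    - [12.9, -21.4, 13.9]
    - [12.9, -21.4, 13.9]
  twist:
    - [-0.0154, -0.0906, 0.0277]
    - [-0.0154, -0.0906, 0.0277]
    - [-0.0154, -0.0906, 0.0277]
    - [-0.0154, -0.0906, 0.0277]
    - [-0.0154, -0.0906, 0.0277]
    - [-0.0154, -0.0906, 0.0277]
    - [-0.0154, -0.0906, 0.0277]
    - [-0.0154, -0.0906, 0.0277]
  claw: [-1, -1, -1, -1, -1, -1, -1, -1]

```text
time_s: 19.8
tool_pos: [0.6168, 0.094, 0.2755]
orientation: [0.995, 0.032, -0.093, -0.011]
wrist_force: [0.9, -0.6, -0.3]
finger_gap: 0.0143
```

```bash
python3 held.py; python3 look.py
python3 - <<'E'
from h import *
s,R=st(); p=np.array(s['tool_pos'])
Rp=placeR(.262); g=F0+XD*.112-YD*.003+ZZ*.041; t=g-Rp[:,2]*.067
a,b=screw(p,R,t,Rp,6)
E
```

```text
t 19.8 pos [0.6168 0.094  0.2755] R [[0.981, 0.062, -0.185], [0.066, -0.998, 0.015], [-0.184, -0.027, -0.983]] q [-0.01  0.27  1.65  0.01  1.4   1.49] F [ 0.9 -0.6 -0.3] gap 0.0143
blue cap px 994 x range [-69.2  19.9  40.8] y,z med [19.9  0.6 53.8]
white 2365 x [-58.4   9.3] med [-18.4  -0.3  64.3]
t 19.85 pos [0.6173 0.0976 0.269 ] R [[0.979, 0.063, -0.195], [0.068, -0.998, 0.018], [-0.194, -0.031, -0.981]] q [-0.01  0.28  1.65  0.02  1.4   1.49] F [-0.2  1.9 -3.9] gap 0.0138
wrist drawer green 670 u [ 44. 171.] v [49. 64.] h [16. 18.]
white 1251 (array([ 25., 125.]), array([48., 53., 59.]))
scene drawer green 86 u [ 48. 170.] v [45. 61.] h [13. 18.]
white 95 (array([ 28., 125.]), array([48., 53., 59.]))
  standing red [ 0.526 -0.226  0.147]
t 19.95 pos [0.6161 0.094  0.2716] R [[0.98, 0.066, -0.189], [0.07, -0.997, 0.017], [-0.187, -0.029, -0.982]] q [-0.02  0.27  1.66  0.01  1.4   1.48] F [-0.1 -0.7  0. ] gap 0.0143
6 rows [4.7, -3.0, 12.0] [-0.0038, -0.0127, 0.0056] 
3 [0.622 0.104 0.234] gr [0.607 0.105 0.168] foot [0.519 0.1   0.165]
6 [0.627 0.114 0.196] gr [0.609 0.113 0.131] foot [0.521 0.11  0.131]
```

>>> move_arm:
  delta_pos:
    - [4.7, -3, 12]
    - [4.7, -3, 12]
    - [4.7, -3, 12]
    - [4.7, -3, 12]
    - [4.7, -3, 12]
    - [4.7, -3, 12]
    - [2.4, 0, 8.5]
    - [2.2, 0, 8]
  twist:
    - [-0.0038, -0.0127, 0.0056]
    - [-0.0038, -0.0127, 0.0056]
    - [-0.0038, -0.0127, 0.0056]
    - [-0.0038, -0.0127, 0.0056]
    - [-0.0038, -0.0127, 0.0056]
    - [-0.0038, -0.0127, 0.0056]
    - [0, 0, 0]
    - [0, 0, 0]
  claw: [-1, -1, -1, -1, -1, -1, -1, -1]

```text
time_s: 20.62
tool_pos: [0.6277, 0.1128, 0.1811]
orientation: [0.991, 0.018, -0.129, 0.003]
wrist_force: [0.3, -0.4, 0.3]
finger_gap: 0.0138
```

>>> move_arm:
  delta_pos:
    - [1.2, 0, 4.5]
    - [0.9, 0, 3.4]
    - [0, 0, 0]
  twist:
    - [0, 0, 0]
    - [0, 0, 0]
    - [0, 0, 0]
  claw: [-1, -1, -1]

```text
time_s: 20.87
tool_pos: [0.6277, 0.1126, 0.1739]
orientation: [0.991, 0.017, -0.129, 0.003]
wrist_force: [0.2, 0.2, -0.8]
finger_gap: 0.0144
```

Contact last time came at about z = 0.167.

>>> move_arm:
  delta_pos:
    - [0.9, 0, 3.2]
    - [0.5, 0, 2]
    - [0.3, 0, 1.2]
  twist:
    - [0, 0, 0]
    - [0, 0, 0]
    - [0, 0, 0]
  claw: [-1, -1, -1]

```text
time_s: 21.12
tool_pos: [0.6281, 0.1126, 0.1683]
orientation: [0.992, 0.017, -0.128, 0.003]
wrist_force: [0.0, 1.1, -1.1]
finger_gap: 0.0143
```

>>> move_arm:
  delta_pos:
    - [0, 0, 0]
    - [0, 0, 0]
    - [-0.8, 0, -3]
    - [-2.6, 0, -9.7]
    - [-5, 0, -19]
    - [-8, 0, -29]
    - [-8, 0, -29]
    - [-6, 0, -22]
  twist:
    - [0, 0, 0]
    - [0, 0, 0]
    - [0, 0, 0]
    - [0, 0, 0]
    - [0, 0, 0]
    - [0, 0, 0]
    - [0, 0, 0]
    - [0, 0, 0]
  claw: [-0.25, -0.25, -0.25, -0.25, -0.25, -0.25, -0.25, -0.25]

```text
time_s: 21.78
tool_pos: [0.6276, 0.1128, 0.2878]
orientation: [0.992, 0.018, -0.127, 0.003]
wrist_force: [0.0, 0.3, 0.7]
finger_gap: 0.0321
```

```bash
python3 look.py;  python3 - <<'E'
from h import *
s,R=st(); p=np.array(s['tool_pos']); Rg=graspR()
g=np.array([.5173,-.2278,.101]); pre=g-Rg[:,2]*.157; print(pre)
a,b=screw(p,R,pre+[0,0,.15],Rg,18)
E
```

```text
t 21.78 pos [0.6276 0.1128 0.2878] R [[0.967, 0.035, -0.251], [0.034, -0.999, -0.01], [-0.251, 0.001, -0.968]] q [ 0.02  0.32  1.58 -0.    1.5   1.56] F [0.  0.3 0.7] gap 0.0321
wrist drawer blue 1003 u [ 44. 171.] v [-9.  3.] h [16. 22.]
wrist drawer green 596 u [ 44. 171.] v [50. 64.] h [16. 18.]
white 2250 (array([ 25., 125.]), array([-8.,  2., 59.]))
scene drawer blue 74 u [ 45. 171.] v [-11.   1.] h [15. 21.]
scene drawer green 85 u [ 50. 172.] v [45. 61.] h [14. 19.]
white 192 (array([ 28., 125.]), array([-9., 47., 58.]))
  standing red [ 0.525 -0.226  0.146]
t 21.88 pos [0.6292 0.1129 0.2913] R [[0.969, 0.035, -0.243], [0.034, -0.999, -0.01], [-0.243, 0.001, -0.97]] q [ 0.02  0.31  1.57 -0.    1.5   1.56] F [ 0.8 -0.5  1.1] gap 0.0318
[ 0.38596694 -0.30362518  0.14163459]
18 rows [-18.2, 18.9, -11.2] [0.0153, 0.0845, -0.0258] 
3 [0.584 0.053 0.332] gr [0.585 0.056 0.265] foot [0.5   0.049 0.241]
6 [ 0.535 -0.013  0.356] gr [ 0.552 -0.004  0.292] foot [ 0.476 -0.014  0.247]
9 [ 0.486 -0.083  0.363] gr [ 0.518 -0.068  0.306] foot [ 0.457 -0.079  0.243]
12 [ 0.443 -0.155  0.354] gr [ 0.486 -0.134  0.307] foot [ 0.443 -0.144  0.23 ]
15 [ 0.408 -0.229  0.329] gr [ 0.46  -0.202  0.295] foot [ 0.438 -0.208  0.21 ]
18 [ 0.386 -0.303  0.291] gr [ 0.442 -0.271  0.274] foot [ 0.442 -0.27   0.186]
```

Run:
```python
from h import *
s,R=st(); p=np.array(s['tool_pos']); Rg=graspR(42)
g=np.array([.5173,-.2278,.101]); pre=g-Rg[:,2]*.157; print(pre)
a,b=screw(p,R,pre+[0,0,.15],Rg,18)
```

```text
t 21.88 pos [0.6292 0.1129 0.2913] R [[0.969, 0.035, -0.243], [0.034, -0.999, -0.01], [-0.243, 0.001, -0.97]] q [ 0.02  0.31  1.57 -0.    1.5   1.56] F [ 0.8 -0.5  1.1] gap 0.0318
[ 0.40460182 -0.32927389  0.14163459]
18 rows [-19.4, 18.8, -12.5] [0.0218, 0.0826, -0.0369] 
3 [0.582 0.052 0.336] gr [0.582 0.057 0.269] foot [0.497 0.047 0.246]
6 [ 0.532 -0.017  0.362] gr [ 0.547 -0.005  0.298] foot [ 0.472 -0.018  0.254]
9 [ 0.485 -0.092  0.37 ] gr [ 0.513 -0.072  0.312] foot [ 0.453 -0.086  0.25 ]
12 [ 0.445 -0.171  0.358] gr [ 0.484 -0.142  0.312] foot [ 0.442 -0.155  0.236]
15 [ 0.417 -0.251  0.331] gr [ 0.463 -0.215  0.298] foot [ 0.441 -0.222  0.213]
18 [ 0.405 -0.33   0.291] gr [ 0.453 -0.287  0.273] foot [ 0.453 -0.286  0.185]
```

>>> move_arm:
  delta_pos:
    - [-19.4, 18.8, -12.5]
    - [-19.4, 18.8, -12.5]
    - [-19.4, 18.8, -12.5]
    - [-19.4, 18.8, -12.5]
    - [-19.4, 18.8, -12.5]
    - [-19.4, 18.8, -12.5]
    - [-19.4, 18.8, -12.5]
    - [-19.4, 18.8, -12.5]
  twist:
    - [0.0218, 0.0826, -0.0369]
    - [0.0218, 0.0826, -0.0369]
    - [0.0218, 0.0826, -0.0369]
    - [0.0218, 0.0826, -0.0369]
    - [0.0218, 0.0826, -0.0369]
    - [0.0218, 0.0826, -0.0369]
    - [0.0218, 0.0826, -0.0369]
    - [0.0218, 0.0826, -0.0369]
  claw: [-0.1, -0.1, -0.1, -0.1, -0.1, -0.1, -0.1, -0.1]

```text
time_s: 22.55
tool_pos: [0.4977, -0.0671, 0.3644]
orientation: [0.962, 0.151, 0.201, -0.106]
wrist_force: [0.4, -0.8, 0.3]
finger_gap: 0.0384
```

>>> move_arm:
  delta_pos:
    - [-19.4, 18.8, -12.5]
    - [-19.4, 18.8, -12.5]
    - [-19.4, 18.8, -12.5]
    - [-19.4, 18.8, -12.5]
    - [-19.4, 18.8, -12.5]
    - [-19.4, 18.8, -12.5]
    - [-19.4, 18.8, -12.5]
    - [-19.4, 18.8, -12.5]
  twist:
    - [0.0218, 0.0826, -0.0369]
    - [0.0218, 0.0826, -0.0369]
    - [0.0218, 0.0826, -0.0369]
    - [0.0218, 0.0826, -0.0369]
    - [0.0218, 0.0826, -0.0369]
    - [0.0218, 0.0826, -0.0369]
    - [0.0218, 0.0826, -0.0369]
    - [0.0218, 0.0826, -0.0369]
  claw: [-0.1, -0.1, -0.1, -0.1, -0.1, -0.1, -0.1, -0.1]

```text
time_s: 23.22
tool_pos: [0.4084, -0.2793, 0.3141]
orientation: [0.801, 0.261, 0.5, -0.199]
wrist_force: [0.2, 0.0, 0.3]
finger_gap: 0.0387
```

Run:
```python
from h import *
s,R=st(); p=np.array(s['tool_pos']); Rg=graspR(42)
g=np.array([.5173,-.2278,.101]); pre=g-Rg[:,2]*.157
screw(p,R,pre,Rg,8)
```

```text
t 23.22 pos [ 0.4084 -0.2793  0.3141] R [[0.363, 0.618, 0.698], [0.218, -0.784, 0.581], [0.906, -0.058, -0.42]] q [-1.14 -0.06  2.13  1.07  1.58 -0.5 ] F [0.2 0.  0.3] gap 0.0387
8 rows [-21.6, 5.2, 3.4] [0.0053, 0.0212, -0.0097] 
3 [ 0.403 -0.299  0.25 ] gr [ 0.451 -0.259  0.226] foot [ 0.441 -0.262  0.138]
6 [ 0.402 -0.318  0.185] gr [ 0.45  -0.275  0.165] foot [ 0.447 -0.277  0.077]
8 [ 0.404 -0.329  0.142] gr [ 0.452 -0.286  0.124] foot [ 0.453 -0.286  0.036]
```

>>> move_arm:
  delta_pos:
    - [-21.6, 5.2, 3.4]
    - [-21.6, 5.2, 3.4]
    - [-21.6, 5.2, 3.4]
    - [-21.6, 5.2, 3.4]
    - [-21.6, 5.2, 3.4]
    - [-21.6, 5.2, 3.4]
    - [-21.6, 5.2, 3.4]
    - [-21.6, 5.2, 3.4]
  twist:
    - [0.0053, 0.0212, -0.0097]
    - [0.0053, 0.0212, -0.0097]
    - [0.0053, 0.0212, -0.0097]
    - [0.0053, 0.0212, -0.0097]
    - [0.0053, 0.0212, -0.0097]
    - [0.0053, 0.0212, -0.0097]
    - [0.0053, 0.0212, -0.0097]
    - [0.0053, 0.0212, -0.0097]
  claw: [-0.1, -0.1, -0.1, -0.1, -0.1, -0.1, -0.1, -0.1]

```text
time_s: 23.88
tool_pos: [0.4044, -0.3277, 0.1402]
orientation: [0.742, 0.284, 0.566, -0.219]
wrist_force: [0.1, 0.1, 0.8]
finger_gap: 0.0384
```

```bash
python3 pre.py red .101
```

```text
t 23.88 pos [ 0.4044 -0.3277  0.1402] R [[0.197, 0.67, 0.716], [0.173, -0.743, 0.647], [0.965, -0.004, -0.262]] q [-1.2   0.4   2.07  1.12  1.58 -0.95] F [0.1 0.1 0.8] gap 0.0384
red [([0.5173, -0.2278], 772, 0.096), ([0.5173, -0.2278], 1107, 0.139)]
marker in tool mm [  1.6   1.5 155.8] go [ 1.6  1.5 88.8]
```

>>> move_arm:
  delta_pos:
    - [0.5, 0.5, 17]
    - [0.5, 0.5, 17]
    - [0.5, 0.5, 17]
    - [0, 0, 15]
    - [0, 0, 13]
    - [0, 0, 10]
  twist:
    - [0, 0, 0]
    - [0, 0, 0]
    - [0, 0, 0]
    - [0, 0, 0]
    - [0, 0, 0]
    - [0, 0, 0]
  claw: [-0.1, -0.1, -0.1, -0.1, -0.1, -0.1]

```text
time_s: 24.43
tool_pos: [0.4702, -0.2699, 0.1197]
orientation: [0.742, 0.284, 0.566, -0.219]
wrist_force: [0.0, -0.1, -1.1]
finger_gap: 0.0381
```

>>> move_arm:
  delta_pos:
    - [0, 0, 0]
    - [0, 0, 0]
    - [0, 0, 0]
    - [0, 0, 0]
    - [0, 0, 0]
  twist:
    - [0, 0, 0]
    - [0, 0, 0]
    - [0, 0, 0]
    - [0, 0, 0]
    - [0, 0, 0]
  claw: [-1, -1, -1, -1, -1]

```text
time_s: 24.85
tool_pos: [0.4694, -0.2716, 0.1198]
orientation: [0.742, 0.284, 0.566, -0.219]
wrist_force: [-0.7, 0.2, -0.1]
finger_gap: 0.0139
```

>>> move_arm:
  delta_pos:
    - [12, 0, -3.3]
    - [20, 0, -5.5]
    - [26, 0, -7.1]
    - [26, 0, -7.1]
    - [26, 0, -7.1]
    - [26, 0, -7.1]
    - [26, 0, -7.1]
    - [20, 0, -5.5]
  twist:
    - [0, 0, 0]
    - [0, 0, 0]
    - [0, 0, 0]
    - [0, 0, 0]
    - [0, 0, 0]
    - [0, 0, 0]
    - [0, 0, 0]
    - [0, 0, 0]
  claw: [-1, -1, -1, -1, -1, -1, -1, -1]

```text
time_s: 25.52
tool_pos: [0.4697, -0.2721, 0.3107]
orientation: [0.742, 0.284, 0.567, -0.218]
wrist_force: [0.6, -0.9, 0.1]
finger_gap: 0.0143
```

```bash
python3 held.py; python3 toplace.py .112 -.064 18
```

```text
t 25.52 pos [ 0.4697 -0.2721  0.3107] R [[0.196, 0.669, 0.717], [0.175, -0.743, 0.646], [0.965, -0.001, -0.263]] q [-1.04  0.08  2.06  1.24  1.59 -0.6 ] F [ 0.6 -0.9  0.1] gap 0.0143
red cap px 2057 x range [-67.9  23.7  56.8] y,z med [23.7 -0.  53.3]
white 2957 x [-58.2  11.4] med [-13.6   0.   63.8]
t 25.57 pos [ 0.4705 -0.273   0.315 ] R [[0.191, 0.67, 0.718], [0.179, -0.743, 0.645], [0.965, 0.006, -0.262]] q [-1.04  0.07  2.05  1.24  1.6  -0.6 ] F [ 2.5 -0.9  2.8] gap 0.014
18 rows [12.2, -12.7, 12.9] [-0.021, -0.0835, 0.0373] 
3 [ 0.483 -0.213  0.337] gr [ 0.529 -0.176  0.304] foot [ 0.507 -0.185  0.219]
6 [ 0.506 -0.153  0.348] gr [ 0.545 -0.124  0.302] foot [ 0.502 -0.137  0.226]
9 [ 0.536 -0.094  0.348] gr [ 0.563 -0.074  0.29 ] foot [ 0.502 -0.089  0.228]
12 [ 0.568 -0.039  0.333] gr [ 0.582 -0.027  0.269] foot [ 0.507 -0.042  0.226]
15 [0.601 0.01  0.306] gr [0.599 0.015 0.239] foot [0.515 0.005 0.217]
18 [0.629 0.054 0.266] gr [0.611 0.053 0.201] foot [0.523 0.05  0.201]
```

>>> move_arm:
  delta_pos:
    - [12.2, -12.7, 12.9]
    - [12.2, -12.7, 12.9]
    - [12.2, -12.7, 12.9]
    - [12.2, -12.7, 12.9]
    - [12.2, -12.7, 12.9]
    - [12.2, -12.7, 12.9]
    - [12.2, -12.7, 12.9]
    - [12.2, -12.7, 12.9]
  twist:
    - [-0.021, -0.0835, 0.0373]
    - [-0.021, -0.0835, 0.0373]
    - [-0.021, -0.0835, 0.0373]
    - [-0.021, -0.0835, 0.0373]
    - [-0.021, -0.0835, 0.0373]
    - [-0.021, -0.0835, 0.0373]
    - [-0.021, -0.0835, 0.0373]
    - [-0.021, -0.0835, 0.0373]
  claw: [-1, -1, -1, -1, -1, -1, -1, -1]

```text
time_s: 26.23
tool_pos: [0.5246, -0.1116, 0.3436]
orientation: [0.935, 0.18, 0.275, -0.132]
wrist_force: [0.6, -0.2, -1.4]
finger_gap: 0.014
```

>>> move_arm:
  delta_pos:
    - [12.2, -12.7, 12.9]
    - [12.2, -12.7, 12.9]
    - [12.2, -12.7, 12.9]
    - [12.2, -12.7, 12.9]
    - [12.2, -12.7, 12.9]
    - [12.2, -12.7, 12.9]
    - [12.2, -12.7, 12.9]
    - [12.2, -12.7, 12.9]
  twist:
    - [-0.021, -0.0835, 0.0373]
    - [-0.021, -0.0835, 0.0373]
    - [-0.021, -0.0835, 0.0373]
    - [-0.021, -0.0835, 0.0373]
    - [-0.021, -0.0835, 0.0373]
    - [-0.021, -0.0835, 0.0373]
    - [-0.021, -0.0835, 0.0373]
    - [-0.021, -0.0835, 0.0373]
  claw: [-1, -1, -1, -1, -1, -1, -1, -1]

```text
time_s: 26.9
tool_pos: [0.6103, 0.0277, 0.2874]
orientation: [0.997, 0.052, -0.054, -0.027]
wrist_force: [0.2, -0.4, -0.1]
finger_gap: 0.0139
```

```bash
python3 held.py; python3 look.py
python3 - <<'E'
from h import *
s,R=st(); p=np.array(s['tool_pos'])
Rp=placeR(.262); g=F0+XD*.112-YD*.064+ZZ*.041; t=g-Rp[:,2]*.067
a,b=screw(p,R,t,Rp,6)
E
```

```text
t 26.9 pos [0.6103 0.0277 0.2874] R [[0.989, 0.101, -0.111], [0.107, -0.993, 0.049], [-0.106, -0.06, -0.993]] q [-0.13  0.2   1.71  0.03  1.35  1.33] F [ 0.2 -0.4 -0.1] gap 0.0139
red cap px 1837 x range [-68.2  22.5  56.9] y,z med [22.5 -0.6 53.2]
white 2295 x [-58.    9.7] med [-18.6  -0.8  64. ]
t 26.95 pos [0.6111 0.0303 0.2829] R [[0.988, 0.101, -0.118], [0.108, -0.993, 0.051], [-0.112, -0.063, -0.992]] q [-0.13  0.21  1.71  0.04  1.35  1.33] F [-0.4  1.1 -2.3] gap 0.0143
wrist drawer blue 831 u [ 44. 171.] v [-9.  3.] h [17. 22.]
wrist drawer green 558 u [ 44. 171.] v [48. 59.] h [16. 18.]
white 2085 (array([ 25., 125.]), array([-8.,  2., 59.]))
scene drawer blue 73 u [ 47. 170.] v [-11.   1.] h [15. 23.]
scene drawer green 83 u [ 48. 172.] v [45. 59.] h [14. 17.]
white 187 (array([ 26., 126.]), array([-9.,  1., 58.]))
t 27.05 pos [0.6098 0.0279 0.2847] R [[0.988, 0.105, -0.113], [0.111, -0.992, 0.051], [-0.107, -0.063, -0.992]] q [-0.13  0.21  1.71  0.04  1.34  1.32] F [ 0.2  0.7 -0.5] gap 0.0139
6 rows [6.0, -3.4, 14.2] [-0.0083, -0.026, 0.013] 
3 [0.621 0.042 0.241] gr [0.608 0.043 0.175] foot [0.521 0.037 0.168]
6 [0.629 0.053 0.196] gr [0.611 0.053 0.131] foot [0.523 0.049 0.131]
```

View pics/lookw.png

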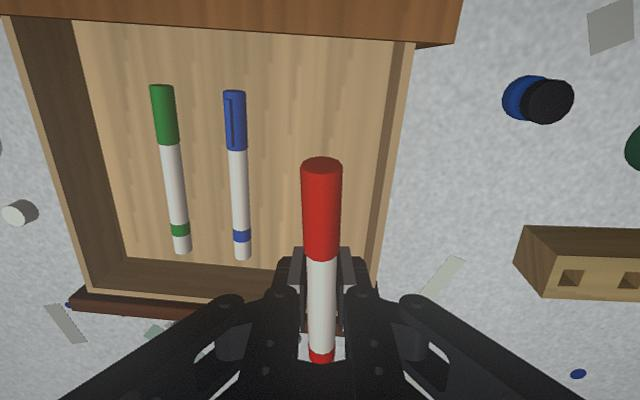

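Green (px (165,165)) and blue (px (237,170)) lie flat in the drawer. Red is held, at px (322,250), and the wells in view are empty. I lower red into the right-hand lane.

>>> move_arm:
  delta_pos:
    - [6, -3.4, 14.2]
    - [6, -3.4, 14.2]
    - [6, -3.4, 14.2]
    - [6, -3.4, 14.2]
    - [6, -3.4, 14.2]
    - [6, -3.4, 14.2]
    - [2.4, 0, 8.5]
    - [2.2, 0, 8]
  twist:
    - [-0.0083, -0.026, 0.013]
    - [-0.0083, -0.026, 0.013]
    - [-0.0083, -0.026, 0.013]
    - [-0.0083, -0.026, 0.013]
    - [-0.0083, -0.026, 0.013]
    - [-0.0083, -0.026, 0.013]
    - [0, 0, 0]
    - [0, 0, 0]
  claw: [-1, -1, -1, -1, -1, -1, -1, -1]

```text
time_s: 27.72
tool_pos: [0.6291, 0.0512, 0.1812]
orientation: [0.991, 0.017, -0.13, 0.003]
wrist_force: [-0.6, 0.3, -0.4]
finger_gap: 0.0138
```

>>> move_arm:
  delta_pos:
    - [1.2, 0, 4.5]
    - [0.9, 0, 3.4]
    - [0, 0, 0]
  twist:
    - [0, 0, 0]
    - [0, 0, 0]
    - [0, 0, 0]
  claw: [-1, -1, -1]

```text
time_s: 27.97
tool_pos: [0.6292, 0.0516, 0.1734]
orientation: [0.991, 0.017, -0.13, 0.003]
wrist_force: [-0.6, -0.5, -1.4]
finger_gap: 0.014
```

>>> move_arm:
  delta_pos:
    - [0.9, 0, 3]
    - [0.5, 0, 1.8]
    - [0.2, 0, 0.8]
  twist:
    - [0, 0, 0]
    - [0, 0, 0]
    - [0, 0, 0]
  claw: [-1, -1, -1]

```text
time_s: 28.22
tool_pos: [0.6297, 0.0521, 0.1679]
orientation: [0.991, 0.018, -0.129, 0.003]
wrist_force: [0.2, -0.9, -1.1]
finger_gap: 0.0143
```

>>> move_arm:
  delta_pos:
    - [0, 0, 0]
    - [0, 0, 0]
    - [-0.8, 0, -3]
    - [-2.6, 0, -9.7]
    - [-5, 0, -19]
    - [-8, 0, -29]
    - [-8, 0, -29]
    - [-6, 0, -22]
  twist:
    - [0, 0, 0]
    - [0, 0, 0]
    - [0, 0, 0]
    - [0, 0, 0]
    - [0, 0, 0]
    - [0, 0, 0]
    - [0, 0, 0]
    - [0, 0, 0]
  claw: [-0.25, -0.25, -0.25, -0.25, -0.25, -0.25, -0.25, -0.25]

```text
time_s: 28.88
tool_pos: [0.6295, 0.0523, 0.2874]
orientation: [0.992, 0.018, -0.128, 0.003]
wrist_force: [0.1, -0.3, 0.6]
finger_gap: 0.0325
```

```bash
python3 look.py
python3 - <<'E'
from h import *
i,d,p=cam('top'); w=cloud(d,p); cv2.imwrite('pics/top3.png',i)
s,R=st(); p0=np.array(s['tool_pos'])
Rd=toolR(-ZZ,XD)   # jaws along drawer x, as at the start
h=np.array([.4404,.109,.122])
a,b=screw(p0,R,[.46,.109,.31],Rd,18)
E
```

```text
t 28.88 pos [0.6295 0.0523 0.2874] R [[0.967, 0.036, -0.254], [0.034, -0.999, -0.011], [-0.254, 0.002, -0.967]] q [-0.07  0.31  1.59 -0.03  1.5   1.47] F [ 0.1 -0.3  0.6] gap 0.0325
wrist drawer red 1598 u [ 44. 171.] v [-69. -49.] h [15. 18.]
wrist drawer blue 874 u [ 44. 171.] v [-9.  3.] h [16. 22.]
wrist drawer green 578 u [ 44. 171.] v [49. 59.] h [16. 18.]
white 3116 (array([ 25., 125.]), array([-62.,  -4.,  58.]))
scene drawer red 108 u [ 46. 171.] v [-67. -51.] h [13. 18.]
scene drawer blue 75 u [ 46. 171.] v [-12.   1.] h [16. 22.]
scene drawer green 87 u [ 48. 171.] v [45. 62.] h [13. 19.]
white 289 (array([ 27., 126.]), array([-62.,  -5.,  57.]))
t 29.03 pos [0.6301 0.0523 0.2876] R [[0.968, 0.036, -0.25], [0.034, -0.999, -0.011], [-0.25, 0.002, -0.968]] q [-0.07  0.31  1.59 -0.03  1.49  1.47] F [-0.1 -0.2  0.4] gap 0.0324
18 rows [-5.1, -9.9, -0.2] [-0.011, 0.0111, -0.0869] 
3 [0.612 0.08  0.292] gr [0.598 0.077 0.227] foot [0.514 0.052 0.222]
6 [0.587 0.102 0.297] gr [0.576 0.098 0.231] foot [0.501 0.052 0.223]
9 [0.557 0.116 0.301] gr [0.549 0.112 0.235] foot [0.489 0.049 0.223]
12 [0.525 0.122 0.305] gr [0.52  0.119 0.238] foot [0.479 0.043 0.222]
15 [0.492 0.12  0.308] gr [0.489 0.118 0.241] foot [0.47  0.034 0.221]
18 [0.46  0.109 0.309] gr [0.46  0.109 0.242] foot [0.464 0.024 0.219]
```

All three lie flat in the drawer: top height about 17–22 mm over its floor, u about 20–171 mm. Next I close the fingers and push the handle bar from the front.

Run:
```python
from h import *
s,R=st(); p=np.array(s['tool_pos'])
Rp=placeR(.25); c=np.array([.424,.109,.122])
t=c-.066*Rp[:,2]-.011*Rp[:,0]; print(t)
a,b=screw(p,R,[t[0],t[1],.292],Rp,8); screw(a,b,t,Rp,6)
print('push dir per mm (XD in tool)',(Rp.T@XD).round(3),'up',(Rp.T@ZZ).round(3))
```

```text
t 29.03 pos [0.6301 0.0523 0.2876] R [[0.968, 0.036, -0.25], [0.034, -0.999, -0.011], [-0.25, 0.002, -0.968]] q [-0.07  0.31  1.59 -0.03  1.49  1.47] F [-0.1 -0.2  0.4] gap 0.0324
[0.42984498 0.10922454 0.18865423]
8 rows [-24.1, -8.0, 5.7] [0.0002, 0.0, -0.0004] 
3 [0.555 0.074 0.289] gr [0.538 0.073 0.224] foot [0.45  0.07  0.223]
6 [0.48  0.095 0.291] gr [0.463 0.094 0.226] foot [0.375 0.091 0.225]
8 [0.43  0.109 0.292] gr [0.413 0.108 0.227] foot [0.325 0.105 0.226]
6 rows [4.3, -0.0, 16.6] [-0.0001, 0.0001, 0.0] 
3 [0.43  0.109 0.24 ] gr [0.413 0.108 0.175] foot [0.325 0.105 0.174]
6 [0.43  0.109 0.189] gr [0.413 0.108 0.124] foot [0.325 0.105 0.123]
push dir per mm (XD in tool) [ 0.968 -0.    -0.25 ] up [-0.25   0.    -0.968]
```

View pics/looks.png

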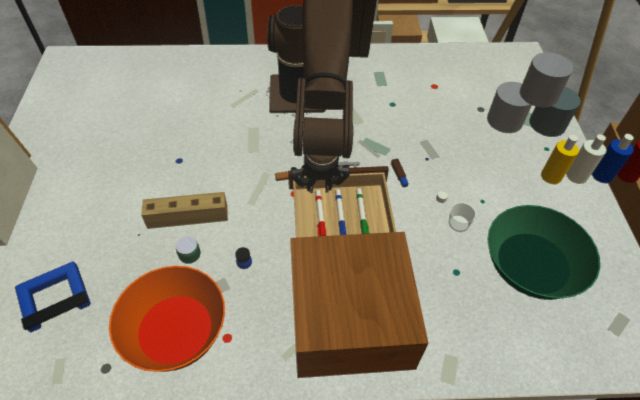

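The scene view shows the three markers lying in the drawer (px (320,212), (341,212), (363,212)), an empty holder, and nothing else disturbed. I move in front of the handle.

>>> move_arm:
  delta_pos:
    - [-24.1, -8, 5.7]
    - [-24.1, -8, 5.7]
    - [-24.1, -8, 5.7]
    - [-24.1, -8, 5.7]
    - [-24.1, -8, 5.7]
    - [-24.1, -8, 5.7]
    - [-24.1, -8, 5.7]
    - [-24.1, -8, 5.7]
  twist:
    - [0, 0, 0]
    - [0, 0, 0]
    - [0, 0, 0]
    - [0, 0, 0]
    - [0, 0, 0]
    - [0, 0, 0]
    - [0, 0, 0]
    - [0, 0, 0]
  claw: [-1, -1, -1, -1, -1, -1, -1, -1]

```text
time_s: 29.7
tool_pos: [0.4268, 0.1095, 0.2873]
orientation: [0.991, 0.017, -0.131, 0.003]
wrist_force: [-0.8, -0.5, 0.0]
finger_gap: -0.0002
```

Run:
```python
from h import *
s,R=st(); p=np.array(s['tool_pos'])
i,d,pp=cam('wrist'); w=cloud(d,pp)
m=(abs(w[...,2]-.127)<.008)&(w[...,0]>.40)&(w[...,0]<.47)&(abs(w[...,1]-.109)<.07)
P=w[m]; print(len(P)); 
if len(P)>20:
  for lo in np.arange(.04,.18,.02):
    Q=P[(P[:,1]>lo)&(P[:,1]<lo+.02)]
    if len(Q)>5: print(lo.round(2),len(Q),np.percentile(Q[:,0],[3,50,97]).round(4))
Rp=placeR(.25); c=np.array([.424,.109,.122]); t=c-.066*Rp[:,2]-.011*Rp[:,0]
screw(p,R,t,Rp,6)
```

```text
t 29.7 pos [0.4268 0.1095 0.2873] R [[0.965, 0.035, -0.26], [0.034, -0.999, -0.01], [-0.26, 0.001, -0.966]] q [ 0.02 -0.12  2.05 -0.    1.47  1.56] F [-0.8 -0.5  0. ] gap -0.0002
3587
0.04 489 [0.4423 0.4501 0.4686]
0.06 593 [0.4417 0.4488 0.4681]
0.08 454 [0.4396 0.4461 0.4499]
0.1 461 [0.439  0.4453 0.4492]
0.12 456 [0.4384 0.4447 0.4486]
0.14 659 [0.438 0.446 0.468]
0.16 475 [0.4379 0.4462 0.4689]
6 rows [4.7, 0.0, 15.8] [0.0001, 0.0018, -0.0005] 
3 [0.428 0.109 0.238] gr [0.411 0.109 0.173] foot [0.323 0.106 0.173]
6 [0.43  0.11  0.188] gr [0.413 0.109 0.124] foot [0.325 0.106 0.123]
```

>>> move_arm:
  delta_pos:
    - [4.7, 0, 15.8]
    - [4.7, 0, 15.8]
    - [4.7, 0, 15.8]
    - [4.7, 0, 15.8]
    - [4.7, 0, 15.8]
    - [4.7, 0, 15.8]
  twist:
    - [0, 0.0018, 0]
    - [0, 0.0018, 0]
    - [0, 0.0018, 0]
    - [0, 0.0018, 0]
    - [0, 0.0018, 0]
    - [0, 0.0018, 0]
  claw: [-1, -1, -1, -1, -1, -1]

```text
time_s: 30.25
tool_pos: [0.4312, 0.1092, 0.1881]
orientation: [0.992, 0.018, -0.125, 0.003]
wrist_force: [0.3, -0.9, 0.1]
finger_gap: -0.0003
```

>>> move_arm:
  delta_pos:
    - [5, 0, -1.3]
    - [5, 0, -1.3]
    - [5, 0, -1.3]
    - [6, 0, -1.5]
    - [8, 0, -2]
    - [10, 0, -2.6]
    - [12, 0, -3.1]
    - [14, 0, -3.6]
  twist:
    - [0, 0, 0]
    - [0, 0, 0]
    - [0, 0, 0]
    - [0, 0, 0]
    - [0, 0, 0]
    - [0, 0, 0]
    - [0, 0, 0]
    - [0, 0, 0]
  claw: [-1, -1, -1, -1, -1, -1, -1, -1]

```text
time_s: 30.92
tool_pos: [0.5002, 0.1118, 0.1907]
orientation: [0.992, 0.018, -0.124, 0.003]
wrist_force: [-0.8, 0.1, 0.4]
finger_gap: -0.0001
```

>>> move_arm:
  delta_pos:
    - [15, 0, -3.5]
    - [15, 0, -3.5]
    - [15, 0, -3.5]
    - [15, 0, -3.5]
    - [15, 0, -3.5]
    - [14, 0, -3.3]
    - [12, 0, -2.8]
    - [9, 0, -2]
  twist:
    - [0, 0, 0]
    - [0, 0, 0]
    - [0, 0, 0]
    - [0, 0, 0]
    - [0, 0, 0]
    - [0, 0, 0]
    - [0, 0, 0]
    - [0, 0, 0]
  claw: [-1, -1, -1, -1, -1, -1, -1, -1]

```text
time_s: 31.58
tool_pos: [0.6141, 0.1156, 0.1887]
orientation: [0.992, 0.017, -0.123, 0.003]
wrist_force: [-2.0, -0.8, 2.2]
finger_gap: 0.0001
```

Run:
```python
from h import *
st()
i,d,p=cam('scene'); cv2.imwrite('pics/s5.png',i[130:330,200:520]); w=cloud(d,p)
i,d,p=cam('top'); w2=cloud(d,p)
for n,q in (('scene',w),('top',w2)):
    m=(abs(q[...,2]-.146)<.004)&(q[...,0]>.55)&(q[...,0]<.72)&(q[...,1]>0)&(q[...,1]<.24); P=q[m]
    print(n,len(P),np.percentile(P[:,0],[5,50,95]).round(4) if len(P) else '')
```

```text
t 31.58 pos [0.6141 0.1156 0.1887] R [[0.969, 0.035, -0.244], [0.034, -0.999, -0.01], [-0.245, 0.001, -0.97]] q [ 0.03  0.39  1.68 -0.    1.32  1.56] F [-2.  -0.8  2.2] gap 0.0001
scene 480 [0.6507 0.6603 0.6692]
top 137 [0.649  0.6597 0.6703]
```

>>> move_arm:
  delta_pos:
    - [7, 0, -1.7]
    - [7, 0, -1.7]
    - [7, 0, -1.7]
    - [5, 0, -1.2]
    - [4, 0, -1]
    - [3, 0, -0.7]
  twist:
    - [0, 0, 0]
    - [0, 0, 0]
    - [0, 0, 0]
    - [0, 0, 0]
    - [0, 0, 0]
    - [0, 0, 0]
  claw: [-1, -1, -1, -1, -1, -1]

```text
time_s: 32.18
tool_pos: [0.6464, 0.1169, 0.1875]
orientation: [0.992, 0.017, -0.124, 0.003]
wrist_force: [-1.2, 0.5, 1.4]
finger_gap: 0.0001
```

>>> move_arm:
  delta_pos:
    - [3, 0, -0.7]
    - [2, 0, -0.5]
  twist:
    - [0, 0, 0]
    - [0, 0, 0]
  claw: [-1, -1]

```text
time_s: 32.35
tool_pos: [0.6513, 0.1171, 0.1874]
orientation: [0.992, 0.018, -0.124, 0.003]
wrist_force: [-1.5, -1.0, 0.8]
finger_gap: -0.0001
```

>>> move_arm:
  delta_pos:
    - [2, 0, -0.5]
  twist:
    - [0, 0, 0]
  claw: [-1]

```text
time_s: 32.43
tool_pos: [0.6532, 0.1171, 0.1875]
orientation: [0.992, 0.018, -0.124, 0.003]
wrist_force: [-1.5, 0.2, 1.2]
finger_gap: 0.0002
```

>>> move_arm:
  delta_pos:
    - [2, 0, -0.5]
    - [1.5, 0, -0.4]
  twist:
    - [0, 0, 0]
    - [0, 0, 0]
  claw: [-1, -1]

```text
time_s: 32.6
tool_pos: [0.6557, 0.1172, 0.1873]
orientation: [0.992, 0.018, -0.127, 0.003]
wrist_force: [-7.3, 0.1, 3.7]
finger_gap: -0.0003
```

>>> move_arm:
  delta_pos:
    - [1.5, 0, -0.4]
    - [1, 0, -0.3]
  twist:
    - [0, 0, 0]
    - [0, 0, 0]
  claw: [-1, -1]

```text
time_s: 32.77
tool_pos: [0.6563, 0.1173, 0.1872]
orientation: [0.991, 0.018, -0.131, 0.003]
wrist_force: [-12.6, -0.7, 6.5]
finger_gap: 0.0001
```

>>> move_arm:
  delta_pos:
    - [1.5, 0, -0.4]
    - [0, 0, 0]
  twist:
    - [0, 0, 0]
    - [0, 0, 0]
  claw: [-1, -1]

```text
time_s: 32.93
tool_pos: [0.6567, 0.1174, 0.1872]
orientation: [0.991, 0.018, -0.133, 0.003]
wrist_force: [-14.5, -1.1, 7.5]
finger_gap: 0.0005
```

>>> move_arm:
  delta_pos:
    - [-3, 0, 0.7]
    - [-7, 0, 1.8]
    - [-15, 0, 3.7]
    - [-20, 0, 5]
    - [-20, 0, 5]
    - [-10, 0, -20]
    - [-7, 0, -30]
    - [-7, 0, -30]
  twist:
    - [0, 0, 0]
    - [0, 0, 0]
    - [0, 0, 0]
    - [0, 0, 0]
    - [0, 0, 0]
    - [0, 0, 0]
    - [0, 0, 0]
    - [0, 0, 0]
  claw: [-1, -1, -1, -1, -1, -1, -1, -1]

```text
time_s: 33.6
tool_pos: [0.5894, 0.1148, 0.2709]
orientation: [0.992, 0.018, -0.125, 0.003]
wrist_force: [0.4, -0.2, -0.1]
finger_gap: -0.0
```

>>> move_arm:
  delta_pos:
    - [-10, 20, -20]
    - [-10, 20, -20]
    - [-10, 20, -20]
    - [-10, 25, -10]
    - [-10, 25, 0]
    - [-10, 25, 0]
    - [0, 25, 0]
    - [0, 10, 0]
  twist:
    - [0, 0, 0]
    - [0, 0, 0]
    - [0, 0, 0]
    - [0, 0, 0]
    - [0, 0, 0]
    - [0, 0, 0]
    - [0, 0, 0]
    - [0, 0, 0]
  claw: [-1, -1, -1, -1, -1, -1, -1, -1]

```text
time_s: 34.27
tool_pos: [0.5554, -0.059, 0.3546]
orientation: [0.992, 0.016, -0.123, 0.004]
wrist_force: [0.6, 0.7, 0.0]
finger_gap: -0.0
```

Run:
```python
from h import *
st()
i,d,p=cam('scene'); cv2.imwrite('pics/s6.png',i); w=cloud(d,p); np.save('s6.npy',w)
i2,d,p=cam('top'); w2=cloud(d,p); cv2.imwrite('pics/top6.png',i2)
for n,q in (('scene',w),('top',w2)):
    m=(abs(q[...,2]-.146)<.004)&(q[...,0]>.6)&(q[...,0]<.72)&(q[...,1]>0)&(q[...,1]<.24); P=q[m]
    print(n,'panel',len(P),np.percentile(P[:,0],[5,50,95]).round(4) if len(P) else '')
    m=(abs(q[...,2]-.125)<.006)&(q[...,0]>.6)&(q[...,0]<.67)&(abs(q[...,1]-.118)<.045); P=q[m]
    print('bar',len(P),np.percentile(P[:,0],[5,50,95]).round(4) if len(P) else '')
    m=(abs(q[...,2]-.05)<.01)&(q[...,0]>.6)&(q[...,0]<.69)&(abs(q[...,1]-.118)<.06); P=q[m]
    print('low bar',len(P),np.percentile(P[:,0],[5,50,95]).round(4) if len(P) else '')
```

```text
t 34.27 pos [ 0.5554 -0.059   0.3546] R [[0.969, 0.033, -0.244], [0.031, -0.999, -0.011], [-0.244, 0.003, -0.97]] q [-0.26  0.09  1.72 -0.07  1.57  1.28] F [0.6 0.7 0. ] gap -0.0
scene panel 171 [0.6903 0.6964 0.701 ]
bar 138 [0.6541 0.66   0.6642]
low bar 0 
top panel 334 [0.6878 0.6964 0.7063]
bar 112 [0.6486 0.6541 0.6594]
low bar 113 [0.6472 0.6559 0.6893]
```

View pics/s6.png

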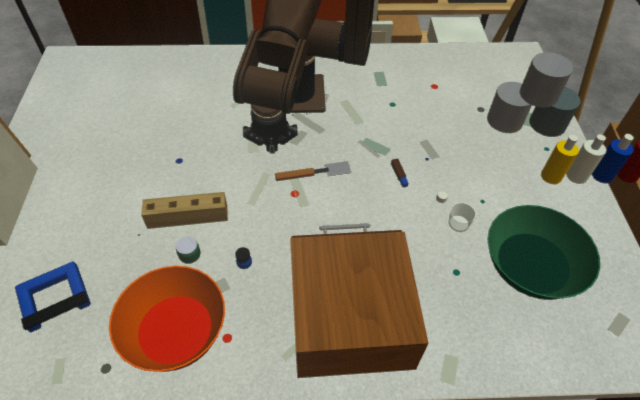

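The upper drawer is flush. The top view puts its bar at x = 0.654 and the lower bar at x = 0.656, the holder is empty, and the other things sit where they did before. I hand in.

```bash
python3 -c "
from bench import r
print(r.hand_in())"
```

```text
the job is handed in; nothing more can be done
None
```

The job is done and handed in at about 34 s of the 210 s allowed. One early contact peak may count against it.

- **Markers:** red, blue and green were in the holder at the start, with no yellow. I pulled the upper drawer to its stop, where the pull force rose to about 31 N, and laid all three markers flat in separate lanes. I then pushed the drawer shut until it resisted at about 14 N.
- **Last checks:** just before closing, the wrist and scene cameras both showed all three markers flat in the drawer. After closing, the holder was empty and the upper drawer front was flush. The top view puts the two handle bars within 2 mm of each other (0.654 and 0.656 m), so the lower drawer looks shut too. The other things looked unmoved in the picture; I did not measure them.
- **What went wrong:** on the first descent onto the handle, the wrist force peaked at about 101 N, under the 120 N limit. It vanished when the fingers closed. I think a finger linkage touched the top of the drawer front. If that counts as the gripper's body pressing, it would break the 40 N limit; I could not tell which part touched.
- **Disagreements:** the cameras disagreed by up to about 6 mm on the handle bar (scene view 0.660 m after closing). The camera also put the green marker about 7 mm to one side of where the arm had released it. Neither affected the result.
- **Not seen:** no marker was knocked aside, and I saw no clear sign of the grip slackening.

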